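# Move watch cases from the ultrasonic cleaner to the dryer

## Task

The ultrasonic cleaning is done: lift the basket of watch cases out of the cleaner, stand it in the white draining tray and let go; then take the basket again by a hold it can be tipped with, and tip all four watch cases into the dryer's hopper. Finally stand the empty basket upright in the draining tray again and let go. Do not drop a case on the bench, and leave the other things on the bench where they are.

Things in the scene. Friction and masses are not known exactly. Their poses are not given: they have to be found in the camera images.
- cleaner: bench ultrasonic cleaner, fixed: white box 230 (x) x 180 (y) x 130 mm high with steel rim and open steel tank 174 x 134 mm, 80 mm deep (tank floor 50 mm above the bench). Tank is empty but for the basket. Origin: centre of the underside; z up; control panel on its -x side.
- basket: perforated steel basket, loose, 0.22 kg, 160 (x) x 120 (y) x 76 mm high, standing on the tank floor at first, 7 mm of room all round, rim 4 mm below the cleaner's, its -x (lip) end to the robot. Origin: centre of its underside (foot level), z up; inner floor 9 mm above it; side walls 3 mm thick. At +x a 10 mm end wall, at -x a low lip, in the middle a swinging bail.
- basket_end (a point): middle of the top edge (x 75, y 0, z 76 mm of the basket) of the basket's plain upright end wall, 10 mm thick, 120 mm wide: strong enough to carry and tip the full basket by. Axes are the basket's.
- basket_lip (a point): middle of the edge of the basket's low pouring lip (x -80, y 0, z 32 mm of the basket). The lip slopes up outwards at 39 degrees from the floor at x -50 mm; the opening above it is free, so the cases slide out over it when the basket is tipped steeply, 80 degrees or more, lip end down. Axes are the basket's.
- bail (a joint): angle of the basket's bail (rad): 0 upright, growing as it folds towards the pouring lip, 1.57 flat over the mouth, stop at -0.12. Hinge along the basket's y, at x 0, z 82 mm. A little stiff: it stands by itself up to about 0.5 rad, beyond about 0.7 it drops flat. It swings too freely to tip the basket by; upright, it is in the way of a gripper at the end wall.
- bail_grip (a point): centre of the bail's grip bar: a round bar 12 mm thick, 100 mm long along the basket's y, 65 mm from the bail's hinge. z of this point points from the hinge to the bar.
- tray: white plastic draining tray, fixed: 234 (x) x 174 (y) mm, rim 18 mm high and 5 mm thick, ribbed floor whose top is 10 mm above the bench, room inside 224 x 164 mm. Origin: centre of the underside.
- dryer: warm-air dryer, fixed: grey cabinet 180 x 180 mm with a square steel hopper on top, mouth 210 x 210 mm at 140 mm above the bench, narrowing to a throat 150 x 150 mm at 92 mm height; below it the drying chamber 150 x 150 mm with its floor 30 mm above the bench. Origin: centre of the underside; control panel on its -x side.
- case1: one of four identical stripped steel diver's watch cases: round body 42 mm across, 52 mm long over its four lugs (local x), 14 mm thick, about 45 g. Origin at the centre of its back (underside), z towards its glass side. At the start the four lie flat, side by side, on the basket floor.
- case2: one of four identical stripped steel diver's watch cases: round body 42 mm across, 52 mm long over its four lugs (local x), 14 mm thick, about 45 g. Origin at the centre of its back (underside), z towards its glass side. At the start the four lie flat, side by side, on the basket floor.
- case3: one of four identical stripped steel diver's watch cases: round body 42 mm across, 52 mm long over its four lugs (local x), 14 mm thick, about 45 g. Origin at the centre of its back (underside), z towards its glass side. At the start the four lie flat, side by side, on the basket floor.
- case4: one of four identical stripped steel diver's watch cases: round body 42 mm across, 52 mm long over its four lugs (local x), 14 mm thick, about 45 g. Origin at the centre of its back (underside), z towards its glass side. At the start the four lie flat, side by side, on the basket floor.
- dome: bystander: glass dust dome with knob on a blue round base, 116 mm across, 94 mm high. Origin: centre of the underside. Leave alone.
- stand: bystander: round blue screwdriver stand with a ring of upright screwdrivers, 100 mm across, 116 mm high. Origin: centre of the underside. Leave alone.
- tin: bystander: flat round aluminium tin with black lid, 72 mm across, 28 mm high. Origin: centre of the underside. Leave alone.

How it is judged (in metres and radians):
On the way, in this order (a step that is already met when the one before it is completed fails the run):
1. the basket stands upright in the draining tray with all four cases in it, let go and at rest (x of basket in the frame of tray between -0.034 and 0.034 m and y of basket in the frame of tray between -0.026 and 0.026 m and z of basket in the frame of tray between 0.005 and 0.016 m and angle between basket's own z axis and vertical below 0.08 rad and linear speed of basket below 0.02 m/s and contact force between the fingers and basket below 0.1 N and x of case1 in the frame of basket between -0.085 and 0.08 m and y of case1 in the frame of basket between -0.06 and 0.06 m and z of case1 in the frame of basket between 0 and 0.075 m and x of case2 in the frame of basket between -0.085 and 0.08 m and y of case2 in the frame of basket between -0.06 and 0.06 m and z of case2 in the frame of basket between 0 and 0.075 m and x of case3 in the frame of basket between -0.085 and 0.08 m and y of case3 in the frame of basket between -0.06 and 0.06 m and z of case3 in the frame of basket between 0 and 0.075 m and x of case4 in the frame of basket between -0.085 and 0.08 m and y of case4 in the frame of basket between -0.06 and 0.06 m and z of case4 in the frame of basket between 0 and 0.075 m), for 0.3 s.
2. the basket is held tipped over the dryer (angle between basket's own z axis and vertical above 0.8 rad and horizontal distance between basket and dryer below 0.2 m and contact force between the fingers and basket above 0.5 N), for 0.1 s.
3. all four cases lie in the dryer (x of case1 in the frame of dryer between -0.08 and 0.08 m and y of case1 in the frame of dryer between -0.08 and 0.08 m and z of case1 in the frame of dryer between 0.02 and 0.092 m and x of case2 in the frame of dryer between -0.08 and 0.08 m and y of case2 in the frame of dryer between -0.08 and 0.08 m and z of case2 in the frame of dryer between 0.02 and 0.092 m and x of case3 in the frame of dryer between -0.08 and 0.08 m and y of case3 in the frame of dryer between -0.08 and 0.08 m and z of case3 in the frame of dryer between 0.02 and 0.092 m and x of case4 in the frame of dryer between -0.08 and 0.08 m and y of case4 in the frame of dryer between -0.08 and 0.08 m and z of case4 in the frame of dryer between 0.02 and 0.092 m), for 0.2 s.
At the end, for the whole second after the job is handed in: All four cases lie at rest in the dryer's chamber, below the hopper; the empty basket stands on the draining tray's floor inside its rim (centre within 34 mm in x and 26 mm in y of the tray's, in the tray's axes), upright within 0.08 rad, let go and at rest (all of step 3 and x of basket in the frame of tray between -0.034 and 0.034 m and y of basket in the frame of tray between -0.026 and 0.026 m and z of basket in the frame of tray between 0.005 and 0.016 m and angle between basket's own z axis and vertical below 0.08 rad and linear speed of basket below 0.02 m/s and contact force between the fingers and basket below 0.1 N and linear speed of each of case1, case2, case3, case4 below 0.03 m/s); the robot touches nothing.
It fails at once if a case falls on the bench (height (world z) of any of case1, case2, case3, case4 below 0.009 m).
It fails at once if a bystander is pushed more than 20 mm or tipped over (distance of any of dome, stand, tin from where it was at the start of the episode above 0.02 m or angle between any of dome, stand, tin's own z axis and vertical above 0.35 rad).
It also fails if it takes over 72 s, if anything falls off the work surface, if the arm or the gripper's body presses on something with over 40 N, if the wrist force passes 120 N, or if a joint passes its speed limit or range.

## Robot

A 6-joint arm with a two-finger parallel gripper is mounted at the origin on the work surface. World frame = base frame: x ahead of the robot, y to its left, z up, the work surface at z = 0. Lengths are in m, angles in degrees, forces in N, time in s.
With the tool pointing down it reaches from about 0.375 to 0.9 m from the base axis. Payload 3.1 kg.
Tool frame: the origin (TCP) lies midway between the tips of the shut fingers; the grasp point (between the pads) lies 19 mm behind it (env.hold_point_z is the distance from the TCP to the grasp point, in m); z points along the fingers, y is the line along which they close (so a half turn about z gives the same grasp; the last joint's range is limited). The gripper opens to 87 mm and grips with 3 to 60 N. Pads are 19 mm wide; open, the fingers measure 117 mm over their backs; the gripper's body (75 mm by 190 mm) begins 51 mm behind the grasp point.
Start: joints at [-73.367, 30.224, 82.088, -0, 67.689, -10.227], TCP at [0.282, -0.558, 0.223] pointing down, gripper open.
Joint ranges: [-176.69, 176.69], [-43.24, 126.21], [12.49, 139.97], [-82, 262], [0, 151.66], [-163.58, 163.58]. Speed limits (degrees/s): [159.86, 159.86, 180, 180, 180, 180].

## Interface

Orientations are given as [roll, pitch, yaw] about the fixed x, y, z axes, in that order (R = Rz(yaw) Ry(pitch) Rx(roll)).
In Python, from workcell import readout, cams, ticket, env gives the robot as it stands. The module is installed in compiled form; this text tells all that it offers.
- The arm moves only by the tool jog_arm, never from a script. Its argument "moves" is one flat list of numbers, 7 for each row, row after row: the turn, a rotation vector about the tool's x, y, z normalised to -1 to 1, where 1 is 180 degrees, then the shift along the tool's x, y, z normalised to -1 to 1, where 1 is 0.1 m, then the opening, from 0 (shut) to 1 (fully open). A call has 1 to 20 rows; each row is the pose to reach, as a shift and turn from the pose commanded when the call began, along the tool's axes at that moment, turning the shorter way round; what a row does not reach only later rows make up. A row lasts 1/10 s, in which the tool goes at most 50 mm and 8.59 degrees, less where a joint would pass 70% of its speed; a pose out of reach is approached as far as the arm can. A call with a number of a shift or a turn outside -1 to 1 is refused whole. A call with a gripper value outside its range is refused whole. The fingers move at their own pace and stop on an object; the grip force is fixed at half the most. Time passes only in rows, so rows that repeat a pose let the fingers close. It gives the time, the measured TCP pose, the force, the opening and the grip force at its end, in the units of the state.
- readout.state(): the state, without advancing time (a new reading comes with each control period).
- cams.read_camera(name): name is "scene" or "top" or "wrist"; returns the picture (384x512x3 uint8, red, green, blue); there is no depth.
- cams.camera_info(name): a dict with "fx", "fy", "cx", "cy" (pixels), "R" (3x3) and "t" (3): a world point X has camera coordinates R X + t. Camera axes: x right, y down, z forward; pixel columns grow to the right and rows downward; lengths in m; the calibration is good to about 2 mm. The wrist camera is an equidistant fisheye: a pixel r from the principal point sees the ray r / f radians off the axis. A picture is of the moment at which its call begins: read the wrist's pose just before it. camera_info takes no time and is no camera call; for the wrist camera it gives the pose at the moment of the call.
- ticket.job_done(): hands the job in; it is judged then, once.
The state is a dict: "t": time; "joint_pos": joint angles; "qvel": joint speeds; "tau": joint torques, N m; "ee_pos": TCP position; "tool_rot": TCP orientation; "wrist_force": force on the tool from outside, world axes, zero at the start; "wrist_torque": the same for the moment, N m; "finger_gap": finger opening in m; "gripper_force": force on a finger pad.
Only numpy, scipy, OpenCV 4.12 (cv2) and the standard library are available. Lean on these libraries where they do the work, as an engineer would, in place of code of your own. Each camera call takes 0.05 s, during which the arm holds its last target. There are 200 camera calls.

## Working session

There is one attempt and no reset: what is moved stays moved. The work goes in short steps, Python scripts to look and compute and a tool call to move; the robot and the scene stay as the last step left them, time stands still between calls to the robot, and variables do not carry over. Pictures are saved under pics/ and viewed, at most 10 in all, crops included, and the job is handed in when it is done.

Besides the shell and the picture viewer there is one more tool, called after "Emit:" by a JSON object that holds its "api" and its "payload". jog_arm: Moves the arm, as the interface text tells. Scaled input: -1 to 1 covers 0.1 m each way for a shift and 180 degrees each way for a turn. Its arguments: {"type":"object","properties":{"moves":{"type":"array"}},"required":["moves"]}

```bash
mkdir -p pics; python3 - <<'E'
from workcell import readout, cams, ticket, env
import cv2,numpy as np
print(readout.state(), env.hold_point_z)
for n in ("scene","top"):
    im=cams.read_camera(n); cv2.imwrite(f"pics/{n}0.png",im[...,::-1]); i=cams.camera_info(n); print(n,i)
E
```

```text
{'t': 0.0, 'joint_pos': array([-7.33676876e+01,  3.02785106e+01,  8.21554388e+01, -1.29847437e-03,
        6.76889611e+01, -1.02273436e+01]), 'qvel': array([-0.00836809, -0.0391113 , -0.03566848, -0.09964475,  0.02596506,
        0.0319971 ]), 'tau': array([-1.13148275e-05, -4.40040350e+01, -1.76594067e+01,  6.32911082e-02,
        5.81861415e-02, -1.63769496e-04]), 'ee_pos': array([ 0.28218872, -0.55685775,  0.22158178]), 'tool_rot': array([-1.79878829e+02, -2.06421442e-02,  2.68601284e+01]), 'wrist_force': array([-0.42431956, -0.03343771,  0.09397969]), 'wrist_torque': array([-0.00491503,  0.00236693, -0.00876925]), 'gripper_force': 0.0, 'finger_gap': 0.08685258162482623} 0.0187
scene {'fx': 351.82389658451945, 'fy': 351.82389658451945, 'cx': 253.59911313511, 'cy': 196.4070327522828, 'R': array([[ 0.25589986,  0.96655911, -0.01669563],
       [ 0.80116377, -0.22171239, -0.5558599 ],
       [-0.54097308,  0.12886854, -0.83110831]]), 't': array([-0.14263493, -0.3703166 ,  1.31967627])}
top {'fx': 437.9530118320603, 'fy': 437.9530118320603, 'cx': 264.6825532183141, 'cy': 189.69293752814966, 'R': array([[ 0.02398043, -0.99968819, -0.00696193],
       [-0.99874788, -0.02365088, -0.04408287],
       [ 0.04390447,  0.00801034, -0.99900362]]), 't': array([-0.02908602,  0.5821448 ,  1.15990795])}
```

View pics/top0.png

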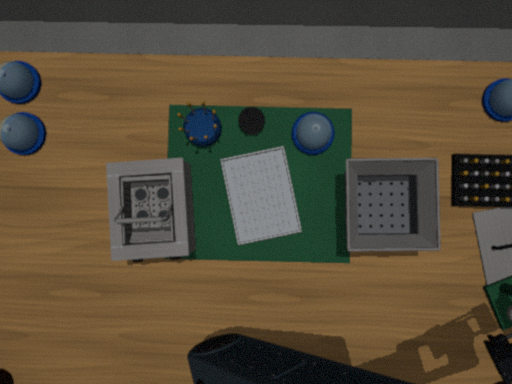

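View pics/scene0.png

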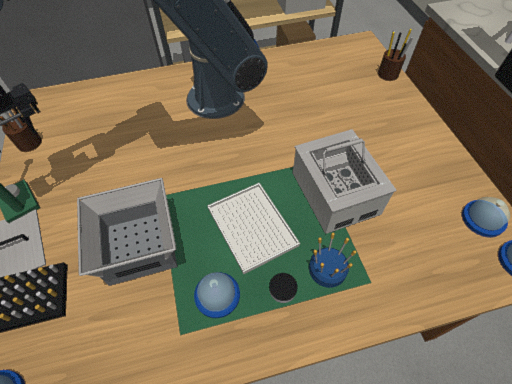

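Top view: cleaner left at (150,210), white tray centre (260,195), dryer right (392,205), stand (203,127), tin (251,121), dome (313,132); scene shows the bail upright at (340,150). Next, an enlargement and edge measurements.

```bash
cat > h.py <<'E'
import numpy as np, cv2
from workcell import readout, cams
from scipy.spatial.transform import Rotation as Ro
def ray(n,uv,info=None):
    i=info or cams.camera_info(n); u=(uv[0]-i['cx'])/i['fx']; v=(uv[1]-i['cy'])/i['fy']
    if n=='wrist':
        r=np.hypot(u,v); s=np.sin(r)/max(r,1e-9); d=np.array([u*s,v*s,np.cos(r)])
    else: d=np.array([u,v,1.])
    R=i['R']; return -R.T@i['t'], R.T@d/np.linalg.norm(d)
def plane(n,uv,z,info=None):
    o,d=ray(n,uv,info); return o+d*(z-o[2])/d[2]
def tri(rays):
    A=np.zeros((3,3));b=np.zeros(3)
    for o,d in rays:
        P=np.eye(3)-np.outer(d,d);A+=P;b+=P@o
    x=np.linalg.solve(A,b); return x,[np.linalg.norm((np.eye(3)-np.outer(d,d))@(x-o)) for o,d in rays]
def proj(n,X):
    i=cams.camera_info(n);c=i['R']@X+i['t'];return c[0]/c[2]*i['fx']+i['cx'],c[1]/c[2]*i['fy']+i['cy']
E
python3 - <<'E'
from h import *
t=cv2.imread('pics/top0.png');s=cv2.imread('pics/scene0.png')
a=cv2.resize(t[150:270,100:200],None,fx=4,fy=4,interpolation=cv2.INTER_CUBIC)
b=cv2.resize(s[125:245,290:400],None,fx=3.6,fy=4,interpolation=cv2.INTER_CUBIC)
cv2.imwrite('pics/zoom.png',np.hstack([a,b]))
def white(im,x0,x1,y0,y1,thr=150):
    h=cv2.cvtColor(im,cv2.COLOR_BGR2HSV);m=((h[...,1]<50)&(h[...,2]>thr)).astype(np.uint8)
    mm=np.zeros_like(m);mm[y0:y1,x0:x1]=m[y0:y1,x0:x1]
    mm=cv2.morphologyEx(mm,cv2.MORPH_CLOSE,np.ones((5,5)))
    c=max(cv2.findContours(mm,0,2)[0],key=cv2.contourArea);return c[:,0,:].astype(float)
for nm,im,n,box,z,thr in [('tray',t,'top',(205,318,140,250),.018,120),('tray',s,'scene',(200,305,175,275),.018,120),('dryer',t,'top',(335,445,150,258),.14,60),('cleaner',t,'top',(100,195,150,265),.13,60)]:
    c=white(im,*box,thr); 
    P=np.array([plane(n,p,z)[:2] for p in c],np.float32)
    print(nm,n,cv2.minAreaRect(P*1000))
E
```

```text
tray top ((568.6434326171875, -4.12786865234375), (231.0535888671875, 171.65245056152344), 13.20107364654541)
tray scene ((568.9013061523438, -7.9134368896484375), (240.79029846191406, 175.67880249023438), 13.268989562988281)
dryer top ((549.46728515625, -320.560791015625), (221.2255401611328, 220.72535705566406), 1.3276128768920898)
cleaner top ((525.3092651367188, 265.5130615234375), (238.56817626953125, 187.93215942382812), 5.407608509063721)
```

View pics/zoom.png

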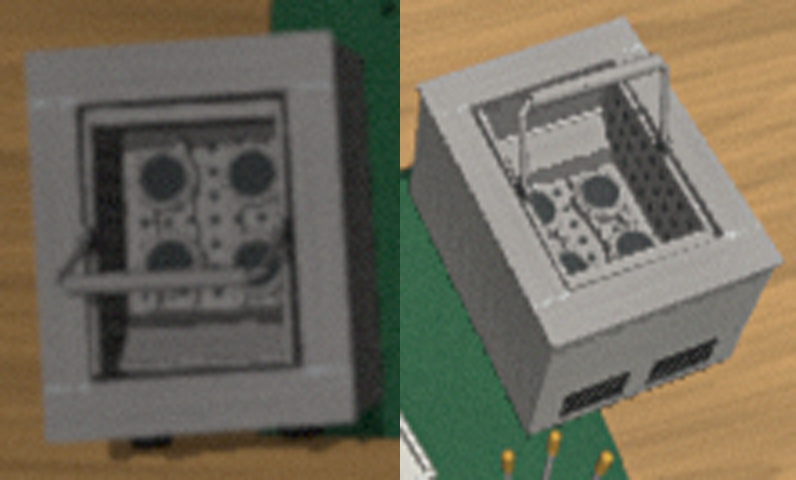

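Zoom: basket in the tank, lip end at the bottom (robot side), four cases at dark discs (165,175),(250,172),(168,262),(255,262); bail bar from (65,285) to (265,270) in the top half and (525,105)–(665,62) in the scene half.

```bash
python3 - <<'E'
from h import *
T=lambda x,y:('top',(x/4+100-.4,y/4+150-.4)); S=lambda x,y:('scene',((x-400)/3.6+290-.4,y/4+125-.4))
pairs={'barL':(T(68,287),S(664,64)),'barR':(T(265,273),S(528,104)),'bar mid':(T(166,280),S(596,84)),
'hingeL':(T(95,237),S(663,148)),'hingeR':(T(285,224),S(520,190))}
for k,v in pairs.items(): print(k,*tri([ray(*p) for p in v]))
top=[(80,108),(283,93),(300,360),(93,378)]; sc=[(720,235),(568,290),(475,105),(612,62)]
for pts,f in ((top,T),(sc,S)):
    P=np.array([plane(*f(*p),.13) for p in pts]);print(P.round(3).tolist(),P.mean(0),'yaw',np.degrees(np.arctan2(*(P[0]+P[1]-P[2]-P[3])[1::-1])))
for X in [(525,265),]:pass
# dryer mouth edges: corners top view
t=cv2.imread('pics/top0.png');s=cv2.imread('pics/scene0.png')
cv2.imwrite('pics/dry.png',np.hstack([cv2.resize(t[150:260,335:450],None,fx=3.4,fy=4,interpolation=cv2.INTER_CUBIC),cv2.resize(s[170:285,70:180],None,fx=3.6,fy=440/115,interpolation=cv2.INTER_CUBIC)]))
E
```

```text
barL [0.49525185 0.31985877 0.18721906] [np.float64(0.0011200650267517594), np.float64(0.0011200650267515573)]
barR [0.50621378 0.20684732 0.19397746] [np.float64(0.0017158811299773933), np.float64(0.0017158811299774486)]
bar mid [0.50062564 0.26312545 0.1903464 ] [np.float64(0.0010303124212377457), np.float64(0.0010303124212376119)]
hingeL [0.52314798 0.32239241 0.13172299] [np.float64(0.0003522350630688192), np.float64(0.0003522350630687871)]
hingeR [0.53298735 0.20416114 0.13836864] [np.float64(0.0029705966913862753), np.float64(0.002970596691386133)]
[[0.601, 0.335, 0.13], [0.613, 0.213, 0.13], [0.452, 0.197, 0.13], [0.439, 0.321, 0.13]] [0.52623612 0.26666478 0.13      ] yaw 5.259517605234386
[[0.601, 0.332, 0.13], [0.612, 0.208, 0.13], [0.446, 0.198, 0.13], [0.437, 0.318, 0.13]] [0.52428566 0.26393375 0.13      ] yaw 4.255821642780833
```

View pics/dry.png

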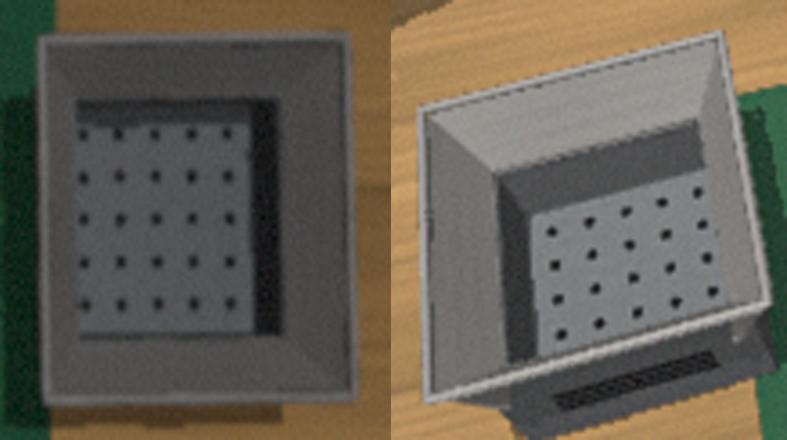

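Emit:
{"api": "jog_arm", "payload": {"moves": [0,0,-0.378,1,-1,-1,0.6,0,0,-0.378,1,-1,-1,0.6,0,0,-0.378,1,-1,-1,0.6,0,0,-0.378,1,-1,-1,0.6,0,0,-0.378,1,-1,-1,0.6,0,0,-0.378,1,-1,-1,0.6,0,0,-0.378,1,-1,-1,0.6,0,0,-0.378,1,-1,-1,0.6,0,0,-0.378,1,-1,-1,0.6]}}

```text
t: 1.0
ee_pos: [0.3263, -0.4228, 0.3221]
tool_rot: [-180.0, -0.1, 94.9]
wrist_force: [-0.4, 1.0, 0.3]
finger_gap: 0.0525
gripper_force: 0.0
```

Emit:
{"api": "jog_arm", "payload": {"moves": [0,0,0,1,0.2,0,0.6,0,0,0,1,0.2,0,0.6,0,0,0,1,0.2,0,0.6]}}

```text
t: 1.3
ee_pos: [0.3369, -0.3154, 0.3218]
tool_rot: [-179.9, -0.4, 94.9]
wrist_force: [-0.6, -1.2, -0.4]
finger_gap: 0.0522
gripper_force: 0.0
```

```bash
cat > log.py <<'E'
from workcell import readout
import numpy as np,json
s=readout.state(); r=[np.round(s[k],4).tolist() for k in('t','joint_pos','ee_pos','tool_rot','wrist_force','finger_gap','gripper_force')]
print(r); open('log.txt','a').write(json.dumps(r)+'\n')
E
python3 log.py
```

```text
[1.3, [-57.0936, 10.7116, 96.4734, 0.0977, 73.1737, -62.0357], [0.3369, -0.3154, 0.3218], [-179.9142, -0.3607, 94.9133], [-0.6198, -1.2435, -0.4198], 0.0522, 0.0]
```

Emit:
{"api": "jog_arm", "payload": {"moves": [0,0,0,0.95,0.25,0,0.6,0,0,0,0.95,0.25,0,0.6,0,0,0,0.95,0.25,0,0.6]}}

```text
t: 1.6
ee_pos: [0.354, -0.2197, 0.3222]
tool_rot: [-179.9, -0.2, 95.0]
wrist_force: [0.1, -0.9, 0.5]
finger_gap: 0.0522
gripper_force: 0.0
```

Emit:
{"api": "jog_arm", "payload": {"moves": [0,0,0,0.95,0.25,0,0.6,0,0,0,0.95,0.25,0,0.6,0,0,0,0.95,0.25,0,0.6]}}

```text
t: 1.9
ee_pos: [0.3711, -0.124, 0.3224]
tool_rot: [-180.0, -0.2, 95.1]
wrist_force: [0.3, -0.8, 0.1]
finger_gap: 0.0522
gripper_force: 0.0
```

```bash
python3 log.py
```

```text
[1.9, [-35.0345, 3.972, 104.6108, 0.1003, 71.5392, -40.1925], [0.3711, -0.124, 0.3224], [-179.9681, -0.1514, 95.1261], [0.284, -0.7867, 0.1383], 0.0522, 0.0]
```

Emit:
{"api": "jog_arm", "payload": {"moves": [0,0,0,0.95,0.25,0,0.6,0,0,0,0.95,0.25,0,0.6,0,0,0,0.95,0.25,0,0.6]}}

```text
t: 2.2
ee_pos: [0.3885, -0.0278, 0.3226]
tool_rot: [180.0, -0.1, 95.2]
wrist_force: [-1.3, -0.4, 0.3]
finger_gap: 0.0522
gripper_force: 0.0
```

Emit:
{"api": "jog_arm", "payload": {"moves": [0,0,0,0.95,0.25,0,0.6,0,0,0,0.95,0.25,0,0.6,0,0,0,0.95,0.25,0,0.6]}}

```text
t: 2.5
ee_pos: [0.4061, 0.0683, 0.3227]
tool_rot: [179.9, -0.1, 95.2]
wrist_force: [-1.0, -0.7, 0.5]
finger_gap: 0.0525
gripper_force: 0.0
```

Emit:
{"api": "jog_arm", "payload": {"moves": [0,0,0,0.95,0.25,0,0.6,0,0,0,0.95,0.25,0,0.6,0,0,0,0.95,0.25,0,0.6]}}

```text
t: 2.8
ee_pos: [0.4237, 0.1645, 0.3226]
tool_rot: [179.9, -0.1, 95.1]
wrist_force: [-0.7, -1.1, -0.0]
finger_gap: 0.0524
gripper_force: 0.0
```

Emit:
{"api": "jog_arm", "payload": {"moves": [0,0,0,0.95,0.25,0,0.6,0,0,0,0.95,0.25,0,0.6,0,0,0,0.95,0.25,0,0.6,0,0,0,0.95,0.25,0,0.6]}}

```text
t: 3.2
ee_pos: [0.4396, 0.2574, 0.322]
tool_rot: [-180.0, 0.1, 94.9]
wrist_force: [-0.0, -0.8, -0.2]
finger_gap: 0.0525
gripper_force: 0.0
```

```bash
python3 log.py; python3 -c "
from h import *
im=cams.read_camera('wrist');cv2.imwrite('pics/w1.png',im[...,::-1]);print(cams.camera_info('wrist'))"
```

```text
[3.2, [17.8244, 14.8702, 90.6996, -0.0983, 74.4947, 12.9646], [0.4396, 0.2574, 0.322], [-179.9584, 0.1067, 94.8862], [-0.0413, -0.8415, -0.2006], 0.0525, 0.0]
{'fx': 297.3186396354542, 'fy': 297.3186396354542, 'cx': 260.06665798798406, 'cy': 189.77372384316521, 'R': array([[ 9.96504894e-01,  8.35286431e-02, -9.80527748e-04],
       [ 8.03079082e-02, -9.54718427e-01,  2.86467040e-01],
       [ 2.29920752e-02, -2.85544552e-01, -9.58089596e-01]]), 't': array([-0.45821382,  0.14553344,  0.5488853 ])}
```

View pics/w1.png

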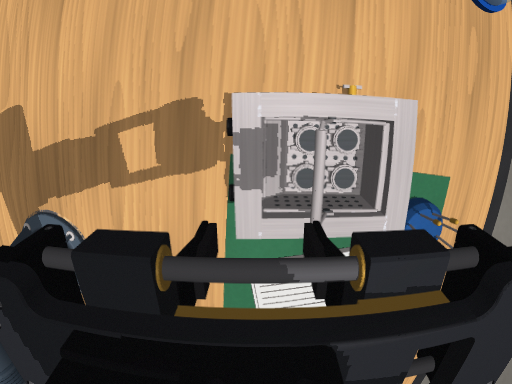

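Wrist view: cleaner with basket, bail bar from (323,122) to (317,222), cases under it at (310,140)…(343,178).

```bash
python3 - <<'E'
from h import *
T=lambda x,y:('top',(x/4+100-.4,y/4+150-.4)); S=lambda x,y:('scene',((x-400)/3.6+290-.4,y/4+125-.4))
t,s=T(68,287),S(664,64); w=('wrist',(323,122))
print(tri([ray(*t),ray(*s),ray(*w)]),tri([ray(*t),ray(*w)]))
for z in(.185,.19,.195):
  for p in((323,122),(320,170)): print(z,plane('wrist',p,z))
P=[plane('wrist',p,.13) for p in ((263,116),(392,122),(388,217),(261,217))];print(np.round(P,3).tolist(),np.mean(P,0))
E
```

```text
(array([0.49562201, 0.32055563, 0.18700992]), [np.float64(0.0018124936065828019), np.float64(0.000570889457028321), np.float64(0.0014636239218455745)]) (array([0.49597405, 0.32078402, 0.18382272]), [np.float64(0.001467259632058055), np.float64(0.001467259632058102)])
0.185 [0.49698073 0.32161783 0.185     ]
0.185 [0.49999501 0.27161635 0.185     ]
0.19 [0.49589826 0.32182421 0.19      ]
0.19 [0.49886209 0.27265959 0.19      ]
0.195 [0.49481579 0.32203059 0.195     ]
0.195 [0.49772917 0.27370284 0.195     ]
[[0.437, 0.319, 0.13], [0.599, 0.331, 0.13], [0.618, 0.204, 0.13], [0.445, 0.192, 0.13]] [0.52483627 0.26186947 0.13      ]
```

Emit:
{"api": "jog_arm", "payload": {"moves": [-0.136,0,0,0.01,0.265,0.59,0.6,-0.136,0,0,0.01,0.265,0.59,0.6,-0.136,0,0,0.01,0.265,0.59,0.6,-0.136,0,0,0.01,0.265,0.59,0.6,-0.136,0,0,0.01,0.265,0.59,0.6]}}

```text
t: 3.75
ee_pos: [0.4631, 0.2594, 0.2626]
tool_rot: [155.7, 0.1, 94.8]
wrist_force: [0.4, 1.0, 0.6]
finger_gap: 0.052
gripper_force: 0.0
```

```bash
python3 log.py; python3 - <<'E'
from h import *
s=readout.state();R=Ro.from_euler('xyz',s['tool_rot'],degrees=True).as_matrix()
print(R.T@(np.array([.4995,.2635,.189])-s['ee_pos'])+[0,0,.0187])
im=cams.read_camera('wrist');cv2.imwrite('pics/w2.png',cv2.resize(im[...,::-1],(400,300)))
E
```

```text
[3.75, [21.1203, 13.2406, 109.0255, -11.8667, 34.9081, 24.6878], [0.4631, 0.2594, 0.2626], [155.6925, 0.1231, 94.7817], [0.4257, 1.0284, 0.5587], 0.052, 0.0]
[0.00125881 0.00305506 0.1008323 ]
```

View pics/w2.png

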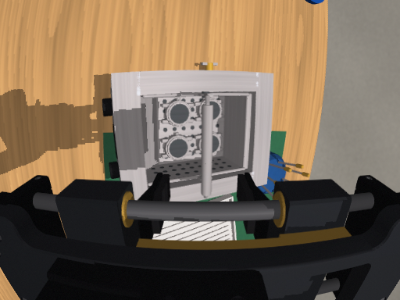

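The bar at x≈207 (400-wide) lies between the fingers (mid ≈203), matching the computed offset.

Emit:
{"api": "jog_arm", "payload": {"moves": [0,0,0,0.005,0.015,0.4,0.6,0,0,0,0.01,0.03,0.8,0.6,0,0,0,0.01,0.03,1,0.6,0,0,0,0.01,0.03,1,0.6,0,0,0,0.01,0.03,1,0.1,0,0,0,0.01,0.03,1,0,0,0,0,0.01,0.03,1,0,0,0,0,0.01,0.03,1,0,0,0,0,0.01,0.03,1,0,0,0,0,0.01,0.03,1,0]}}

```text
t: 4.8
ee_pos: [0.5087, 0.2671, 0.1742]
tool_rot: [155.5, -0.0, 94.9]
wrist_force: [-0.8, 0.4, 0.2]
finger_gap: 0.0119
gripper_force: 0.1
```

```bash
python3 log.py
```

```text
[4.8, [19.8657, 24.8269, 109.603, -16.1528, 22.6021, 28.6242], [0.5087, 0.2671, 0.1742], [155.4899, -0.0049, 94.9194], [-0.8316, 0.4163, 0.1609], 0.0119, 0.1424]
```

Emit:
{"api": "jog_arm", "payload": {"moves": [0,0,0,0,0,0,0,0,0,0,0,0,0,0,0.022,0,0,0,0.032,0.002,0,0.044,0,0,0,0.064,0.005,0,0.067,0,0,0,0.096,0.01,0,0.09,0,0,0,0.128,0.019,0,0.112,0,0,0,0.16,0.03,0,0.136,0,0,0,0.192,0.042,0,0.136,0,0,0,0.192,0.042,0,0.136,0,0,0,0.192,0.042,0]}}

```text
t: 5.8
ee_pos: [0.5275, 0.2683, 0.1768]
tool_rot: [-180.0, 0.0, 94.9]
wrist_force: [0.6, -0.0, -3.5]
finger_gap: 0.0112
gripper_force: 29.9
```

```bash
python3 log.py
```

```text
[5.8, [16.1628, 30.8473, 89.574, -0.0267, 59.6164, 11.2871], [0.5275, 0.2683, 0.1768], [-179.9675, 0.0299, 94.8892], [0.6168, -0.0221, -3.5283], 0.0112, 29.9298]
```

Emit:
{"api": "jog_arm", "payload": {"moves": [0,0,0,0,0,-0.03,0,0,0,0,0,0,-0.08,0,0,0,0,0,0,-0.13,0,0,0,0,0,0,-0.2,0,0,0,0,0,0,-0.2,0]}}

```text
t: 6.3
ee_pos: [0.5288, 0.2689, 0.1995]
tool_rot: [179.8, -0.0, 94.9]
wrist_force: [1.1, 0.6, -3.4]
finger_gap: 0.0108
gripper_force: 29.9
```

```bash
python3 log.py;python3 - <<'E'
from h import *
ims=[cams.read_camera(n)[...,::-1] for n in('top','scene')]
cv2.imwrite('pics/l1.png',np.hstack([cv2.resize(ims[0][140:280,90:210],None,fx=3.3,fy=3.3),cv2.resize(ims[1][105:245,280:400],None,fx=3.3,fy=3.3)]))
E
```

```text
[6.3, [16.1761, 29.2378, 88.3054, -0.0048, 62.2674, 11.2663], [0.5288, 0.2689, 0.1995], [179.8135, -0.0328, 94.9121], [1.0627, 0.5974, -3.3557], 0.0108, 29.9324]
```

View pics/l1.png

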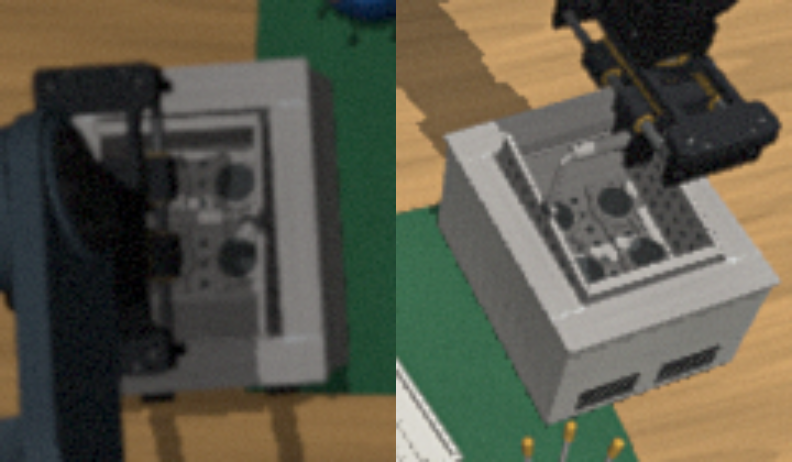

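Basket hangs level, about 22 mm up inside the tank, cases in place. Continue lifting.

Emit:
{"api": "jog_arm", "payload": {"moves": [0,0,0,0,0,-0.1,0,0,0,0,0,0,-0.3,0,0,0,0,0,0,-0.5,0,0,0,0,0,0,-0.7,0,0,0,0,0,0,-0.9,0,0,0,0,0,0,-1,0,0,0,0,0,0,-1,0]}}

```text
t: 7.1
ee_pos: [0.5286, 0.2688, 0.2997]
tool_rot: [179.8, -0.0, 94.9]
wrist_force: [0.5, 1.3, -4.7]
finger_gap: 0.0111
gripper_force: 29.9
```

Emit:
{"api": "jog_arm", "payload": {"moves": [0,0,0,0,0,-0.1,0,0,0,0,0,0,-0.2,0,0,0,0,0,0,-0.2,0,0,0,0,0,0,-0.2,0]}}

```text
t: 7.5
ee_pos: [0.528, 0.2686, 0.3179]
tool_rot: [180.0, -0.0, 94.9]
wrist_force: [-0.1, -0.1, -4.4]
finger_gap: 0.0109
gripper_force: 29.9
```

```bash
python3 log.py;python3 - <<'E'
from h import *
ims=[cams.read_camera(n)[...,::-1] for n in('top','scene')]
cv2.imwrite('pics/l2.png',np.hstack([cv2.resize(ims[0][110:310,90:250],None,fx=2.4,fy=2.4),cv2.resize(ims[1][65:265,250:410],None,fx=2.4,fy=2.4)]))
E
```

```text
[7.5, [16.1619, 22.3276, 79.9419, 0.0007, 77.7247, 11.2653], [0.528, 0.2686, 0.3179], [179.9944, -0.0018, 94.8965], [-0.0996, -0.0659, -4.4474], 0.0109, 29.9275]
```

View pics/l2.png

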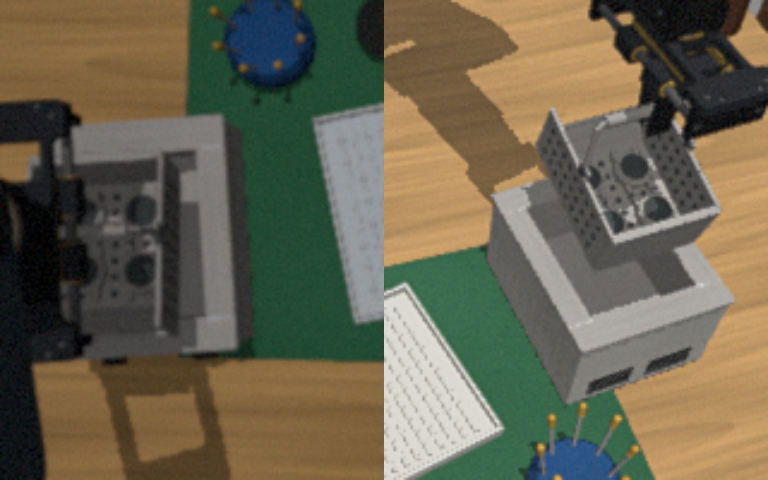

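Basket clear above the cleaner, level, cases inside; tray free at right. Carry it over.

Emit:
{"api": "jog_arm", "payload": {"moves": [0,0,0,-0.1,0,0,0,0,0,0,-0.3,0.02,0,0,0,0,0,-0.5,0.03,0,0,0,0,0,-0.7,0.04,0,0,0,0,0,-0.92,0.06,0,0]}}

```text
t: 8.1
ee_pos: [0.5415, 0.1762, 0.3175]
tool_rot: [-179.9, 0.0, 94.9]
wrist_force: [0.3, -0.1, -3.4]
finger_gap: 0.0107
gripper_force: 29.9
```

Emit:
{"api": "jog_arm", "payload": {"moves": [0,0,0,-0.2,0.01,0,0,0,0,0,-0.45,0.03,0,0,0,0,0,-0.7,0.05,0,0,0,0,0,-0.92,0.06,0,0]}}

```text
t: 8.5
ee_pos: [0.5556, 0.0842, 0.3176]
tool_rot: [-180.0, 0.1, 94.9]
wrist_force: [0.2, -0.6, -4.0]
finger_gap: 0.0107
gripper_force: 29.9
```

Emit:
{"api": "jog_arm", "payload": {"moves": [0,0,-0.01,-0.2,0.01,0,0,0,0,-0.02,-0.45,0.03,0,0,0,0,-0.03,-0.65,0.05,0,0,0,0,-0.04,-0.8,0.06,0,0,0,0,-0.046,-0.89,0.06,0,0,0,0,-0.046,-0.93,0.06,0,0,0,0,-0.046,-0.93,0.06,0,0,0,0,-0.046,-0.93,0.06,0,0,0,0,-0.046,-0.93,0.06,0,0]}}

```text
t: 9.4
ee_pos: [0.5694, -0.0053, 0.3179]
tool_rot: [-180.0, -0.0, 103.2]
wrist_force: [0.4, -0.1, -4.0]
finger_gap: 0.0108
gripper_force: 29.9
```

Emit:
{"api": "jog_arm", "payload": {"moves": [0,0,0,0,0,0.1,0,0,0,0,0,0,0.3,0,0,0,0,0,0,0.5,0,0,0,0,0,0,0.7,0,0,0,0,0,0,0.9,0,0,0,0,0,0,1,0,0,0,0,0,0,1,0]}}

```text
t: 10.1
ee_pos: [0.5682, -0.0053, 0.216]
tool_rot: [-179.8, -0.1, 103.2]
wrist_force: [-0.6, -0.5, -3.4]
finger_gap: 0.011
gripper_force: 29.9
```

```bash
python3 log.py
```

```text
[10.1, [-11.8011, 26.3957, 90.5971, 0.0024, 63.2607, -25.0072], [0.5682, -0.0053, 0.216], [-179.7712, -0.1091, 103.2048], [-0.5944, -0.4751, -3.3673], 0.011, 29.9271]
```

Emit:
{"api": "jog_arm", "payload": {"moves": [0,0,0,0,0,0.2,0,0,0,0,0,0,0.4,0,0,0,0,0,0,0.6,0,0,0,0,0,0,0.7,0,0,0,0,0,0,0.74,0,0,0,0,0,0,0.77,0,0,0,0,0,0,0.77,0,0,0,0,0,0,0.77,0]}}

```text
t: 10.9
ee_pos: [0.5705, -0.0056, 0.1417]
tool_rot: [179.8, 0.0, 103.1]
wrist_force: [-0.8, -0.4, -1.5]
finger_gap: 0.011
gripper_force: 30.1
```

Emit:
{"api": "jog_arm", "payload": {"moves": [0,0,0,0,0,0.01,0,0,0,0,0,0,0.02,0,0,0,0,0,0,0.02,0]}}

```text
t: 11.2
ee_pos: [0.5694, -0.0059, 0.1394]
tool_rot: [-180.0, 0.0, 103.2]
wrist_force: [-3.5, -1.7, 4.2]
finger_gap: 0.0108
gripper_force: 30.1
```

Emit:
{"api": "jog_arm", "payload": {"moves": [0,0,0,0,0,0,0.6,0,0,0,0,0,0,0.6,0,0,0,0,0,0,0.6,0,0,0,0,0,0,0.6,0,0,0,0,0,0,0.6,0,0,0,0,0,0,0.6,0,0,0,0,0,0,0.6,0,0,0,0,0,0,0.6,0,0,0,0,0,0,0.6,0,0,0,0,0,0,0.6]}}

```text
t: 12.2
ee_pos: [0.5696, -0.0059, 0.139]
tool_rot: [180.0, 0.0, 103.2]
wrist_force: [0.1, 0.8, 0.3]
finger_gap: 0.0522
gripper_force: 0.0
```

```bash
python3 log.py;python3 - <<'E'
from h import *
ims=[cams.read_camera(n)[...,::-1] for n in('wrist','scene')]
for n,i in zip('ws',ims): cv2.imwrite(f'pics/t1{n}.png',i)
cv2.imwrite('pics/t1.png',np.hstack([cv2.resize(ims[0],(448,336)),cv2.resize(ims[1][140:290,190:330],(336,336))]))
E
```

```text
[12.2, [-11.8274, 32.3155, 94.6509, 0.0029, 53.0224, -25.0063], [0.5696, -0.0059, 0.139], [179.9889, 0.0026, 103.1771], [0.1427, 0.8482, 0.3138], 0.0522, 0.0]
```

View pics/t1.png

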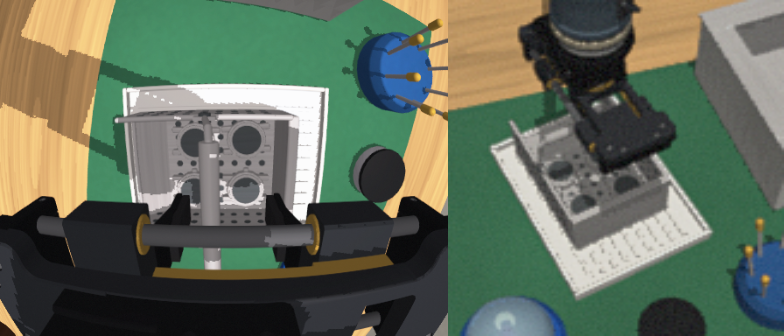

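Basket upright in the tray with four cases (dark discs at (193,140),(246,140),(188,190),(246,190)); bail leaning slightly to the lip at x≈208, fingers clear. Check centring.

```bash
python3 - <<'E'
from h import *
k=512/448
for n,p,z in [('end outer L',(298,117),.086),('end outer R',(297,190),.086),('lipcorner',(117,121),.086),('trayTL',(125,88),.018),('trayTR',(328,89),.018)]:
    P=plane('wrist',(p[0]*k,p[1]*k),z); c=np.array([.569,-.006]);a=np.radians(13.2)
    d=P[:2]-c; print(n,P.round(3),'tray frame',np.round([d[0]*np.cos(a)+d[1]*np.sin(a),-d[0]*np.sin(a)+d[1]*np.cos(a)],3))
E
cat log.txt | tail -3 >/dev/null; python3 - <<'E'
# fit arm: planar j4=0 poses
import json,numpy as np
from scipy.optimize import least_squares
from scipy.spatial.transform import Rotation as Ro
L=[json.loads(l) for l in open('log.txt')]
L.append([0,[-73.3677,30.2785,82.1554,-.0013,67.689,-10.2273],[.28219,-.55686,.22158],[-179.8788,-.0206,26.8601]])
rz=lambda a:Ro.from_euler('z',a,degrees=True).as_matrix(); ry=lambda a:Ro.from_euler('y',a,degrees=True).as_matrix()
def fk(q,p):
    d1,a1,a2,a3,d4,lat,d6,w=p
    R=rz(q[0]);x=R@np.array([a1,lat,d1]);R=R@ry(q[1]);x=x+R@[0,0,a2];R=R@ry(q[2]);x=x+R@[a3,0,d4]
    R=R@rz(q[3])@ry(q[4]);x=x+R@[w,0,d6];return x,R@rz(q[5])
f=lambda p:np.concatenate([fk(l[1],p)[0]-l[2] for l in L]) 
r=least_squares(f,[.3,0,.4,0,.4,.11,.25,0]);print(r.x.round(4),np.abs(r.fun).max(),len(L))
x,R=fk(L[0][1],r.x);print(R.T@Ro.from_euler('xyz',L[0][3],degrees=True).as_matrix())
x,R=fk([21.1203,13.2406,109.0255,-11.8667,34.9081,24.6878],r.x);print(R.T@Ro.from_euler('xyz',[155.6925,.1231,94.7817],degrees=True).as_matrix())
json.dump(r.x.tolist(),open('arm.json','w'))
E
```

```text
end outer L [0.614 0.063 0.086] tray frame [0.059 0.057]
end outer R [ 0.633 -0.001  0.086] tray frame [ 0.063 -0.009]
lipcorner [0.462 0.025 0.086] tray frame [-0.097  0.055]
trayTL [0.437 0.05  0.018] tray frame [-0.116  0.085]
trayTR [0.66  0.101 0.018] tray frame [0.113 0.084]
[ 0.2741 -0.      0.588   0.114   0.3917  0.111   0.3054 -0.    ] 5.232096241358786e-05 11
[[ 7.70281971e-07 -1.00000000e+00  4.67757068e-07]
 [ 1.00000000e+00  7.70282729e-07  1.62022985e-06]
 [-1.62023021e-06  4.67755820e-07  1.00000000e+00]]
[[-4.77945688e-07 -1.00000000e+00  3.69844137e-07]
 [ 1.00000000e+00 -4.77945591e-07  2.62505320e-07]
 [-2.62505143e-07  3.69844262e-07  1.00000000e+00]]
```

Emit:
{"api": "jog_arm", "payload": {"moves": [0,0,0,0,0,0.1,0.6,0,0,0,0,0,0.18,0.6,0,0,0,0,-0.1,0.18,0.6,0,0,0,0,-0.2,0.18,0.6,0,0,0,0,-0.3,0.18,0.6,0,0,0,0,-0.4,0.18,0.6,0,0,0,0,-0.5,0.18,0.6,0,0,0,0,-0.6,0.18,0.6,0,0,0,0,-0.7,0.18,0.6,0,0,0,0,-0.8,0.18,0.6,0,0,0,0,-0.9,0.18,0.6,0,0,0,0,-1,0.18,0.6,0,0,0,0,-1,0.18,0.6,0,0,0,0,-1,0.18,0.6]}}

```text
t: 13.7
ee_pos: [0.4724, -0.0288, 0.121]
tool_rot: [180.0, 0.0, 103.2]
wrist_force: [1.4, 0.4, 0.5]
finger_gap: 0.0517
gripper_force: 0.0
```

Emit:
{"api": "jog_arm", "payload": {"moves": [0,0,0,0,0,-0.4,0.6,0,0,0,0,0,-0.8,0.6,0,0,0,0,0,-1,0.6]}}

```text
t: 14.0
ee_pos: [0.4744, -0.0291, 0.2238]
tool_rot: [179.7, 0.2, 103.2]
wrist_force: [1.1, -1.1, 0.6]
finger_gap: 0.0523
gripper_force: 0.0
```

Emit:
{"api": "jog_arm", "payload": {"moves": [0,0,0,0,0.4,-0.1,0.6,0,0,0,0,0.8,-0.2,0.6,0,0,0,0,0.95,-0.2,0.6,0,0,0,0,0.95,-0.2,0.6]}}

```text
t: 14.4
ee_pos: [0.5675, -0.0067, 0.2413]
tool_rot: [179.8, 0.1, 103.3]
wrist_force: [-0.4, -0.1, -0.4]
finger_gap: 0.0527
gripper_force: 0.0
```

```bash
cat > ik.py <<'E'
import json,numpy as np
from scipy.optimize import least_squares
from scipy.spatial.transform import Rotation as Ro
P=json.load(open('arm.json'))
rz=lambda a:Ro.from_euler('z',a,degrees=True).as_matrix(); ry=lambda a:Ro.from_euler('y',a,degrees=True).as_matrix()
def fk(q,p=P):
    d1,a1,a2,a3,d4,lat,d6,w=p
    R=rz(q[0]);x=R@np.array([a1,lat,d1]);R=R@ry(q[1]);x=x+R@[0,0,a2];R=R@ry(q[2]);x=x+R@[a3,0,d4]
    R=R@rz(q[3])@ry(q[4]);x=x+R@[w,0,d6];return x,R@rz(q[5]-90)
LO=np.array([-176.69,-43.24,12.49,-82,0,-163.58]);HI=np.array([176.69,126.21,139.97,262,151.66,163.58])
def ik(x,R,q0):
    def f(q):
        a,B=fk(q);return np.r_[(a-x)*3,Ro.from_matrix(B.T@R).as_rotvec()]
    r=least_squares(f,q0,x_scale=10.);return r.x,np.linalg.norm(r.fun)
def tool(h,phi): # heading deg, tip deg -> tool axes
    c,s=np.cos(np.radians(h)),np.sin(np.radians(h));H=np.array([c,s,0]);Z=np.array([0,0,1.]);C,S=np.cos(np.radians(phi)),np.sin(np.radians(phi))
    xb=C*H+S*Z;zb=-S*H+C*Z;return np.c_[np.cross(zb,xb),xb,-zb]
E
python3 log.py; python3 - <<'E'
from ik import *
D=np.array([.549,-.320]);q0=[-11.8,32.3,94.6,0,53,-25.]
x0=np.array([.62,.006,.055])
for h in range(-120,61,10):
  for off in(.0,):
    hv=np.array([np.cos(np.radians(h)),np.sin(np.radians(h))])
    q=np.array(q0);ok=[];m=999;bad=None;n=40
    def step(x,R,tag):
        global q,m,bad
        q,e=ik(x,R,q);mm=min((q-LO).min(),(HI-q).min())
        if (mm<0 or e>.003) and bad is None: bad=(tag,q.round(0).tolist(),round(e,3))
        m=min(m,mm)
    for t in np.linspace(0,1,5): step(x0+[0,0,.2*t],tool(13.2,0),'lift')
    # above dryer: lip target L=(D+.02h, .15); basket tipped: TCP = lip +...
    L=np.r_[D+.02*hv,.14]
    def tcp(h,phi,lip):
        R=tool(h,phi);xb,zb=R[:,1],-R[:,2];return lip+xb*.155+zb*.013,R
    xa,Ra=tcp(h,0,np.r_[D-.11*hv,.22]); xs=x0+[0,0,.2]
    for t in np.linspace(0,1,9)[1:]: step(xs+(xa-xs)*t,tool(13.2+(h-13.2)*t,0),'carry%.1f'%t)
    for t in np.linspace(0,1,12)[1:]:
        lip=np.r_[D-.11*hv,.22]*(1-t)+L*t; step(*tcp(h,98*t,lip),'tip%.0f'%(98*t))
    print(h,'margin',round(m,1),'end',q.round(0).tolist(),'bad',bad)
E
```

```text
[14.4, [-11.9566, 24.4535, 89.3892, 0.0133, 65.96, -25.2249], [0.5675, -0.0067, 0.2413], [179.8163, 0.0731, 103.2628], [-0.428, -0.1464, -0.4462], 0.0527, 0.0]
-120 margin -39.4 end [-13.0, 56.0, 76.0, -84.0, 108.0, -47.0] bad ('lift', [-10.0, 42.0, 90.0, 0.0, 48.0, -203.0], np.float64(0.0))
-110 margin -39.4 end [-12.0, 54.0, 85.0, -89.0, 102.0, -42.0] bad ('lift', [-10.0, 42.0, 90.0, 0.0, 48.0, -203.0], np.float64(0.0))
-100 margin -39.4 end [-11.0, 52.0, 93.0, -96.0, 96.0, -35.0] bad ('lift', [-10.0, 42.0, 90.0, 0.0, 48.0, -203.0], np.float64(0.0))
-90 margin -39.4 end [-12.0, 50.0, 101.0, -104.0, 91.0, -27.0] bad ('lift', [-10.0, 42.0, 90.0, 0.0, 48.0, -203.0], np.float64(0.0))
-80 margin -39.4 end [-14.0, 50.0, 109.0, -115.0, 89.0, -19.0] bad ('lift', [-10.0, 42.0, 90.0, 0.0, 48.0, -203.0], np.float64(0.0))
-70 margin -46.2 end [-17.0, 49.0, 117.0, -128.0, 90.0, -11.0] bad ('lift', [-10.0, 42.0, 90.0, 0.0, 48.0, -203.0], np.float64(0.0))
-60 margin -61.4 end [-23.0, 50.0, 124.0, -143.0, 93.0, -3.0] bad ('lift', [-10.0, 42.0, 90.0, 0.0, 48.0, -203.0], np.float64(0.0))
-50 margin 
[... 884 characters left out ...]
0, 0.0, 48.0, -203.0], np.float64(0.0))
20 margin -174.8 end [-73.0, 50.0, 109.0, 91.0, 98.0, -338.0] bad ('lift', [-10.0, 42.0, 90.0, 0.0, 48.0, -203.0], np.float64(0.0))
30 margin -167.8 end [-72.0, 51.0, 101.0, 83.0, 103.0, -331.0] bad ('lift', [-10.0, 42.0, 90.0, 0.0, 48.0, -203.0], np.float64(0.0))
40 margin -161.8 end [-70.0, 52.0, 93.0, 78.0, 108.0, -325.0] bad ('lift', [-10.0, 42.0, 90.0, 0.0, 48.0, -203.0], np.float64(0.0))
50 margin -156.5 end [-68.0, 54.0, 84.0, 74.0, 114.0, -320.0] bad ('lift', [-10.0, 42.0, 90.0, 0.0, 48.0, -203.0], np.float64(0.0))
60 margin -151.9 end [-66.0, 57.0, 76.0, 70.0, 121.0, -315.0] bad ('lift', [-10.0, 42.0, 90.0, 0.0, 48.0, -203.0], np.float64(0.0))
```

```bash
sed -i 's/q\[5\]-90/q[5]+90/' ik.py; cat > plan.py <<'E'
from ik import *
D=np.array([.549,-.320]);q0=[-11.8,32.3,94.6,0,53,-25.]
x0=np.array([.62,.006,.055])
for h in range(0,71,10):
    hv=np.array([np.cos(np.radians(h)),np.sin(np.radians(h))])
    q=np.array(q0);tr=[];bad=None
    def step(x,R,tag):
        global q,bad
        qn,e=ik(x,R,q);mm=min((qn-LO).min(),(HI-qn).min())
        if (mm<0 or e>.003) and bad is None: bad=(tag,qn.round(0).tolist(),round(e,3))
        q=qn;tr.append(q)
    for t in np.linspace(0,1,5): step(x0+[0,0,.2*t],tool(13.2,0),'lift')
    def tcp(h,phi,lip):
        R=tool(h,phi);xb,zb=R[:,1],-R[:,2];return lip+xb*.155+zb*.013,R
    l0=np.r_[D+.03*hv,.23];l1=np.r_[D+.03*hv,.14]
    xa,Ra=tcp(h,0,l0); xs=x0+[0,0,.2]
    for t in np.linspace(0,1,9)[1:]: step(xs+(xa-xs)*t,tool(13.2+(h-13.2)*t,0),'carry%.1f'%t)
    for t in np.linspace(0,1,15)[1:]: step(*tcp(h,98*t,l0+(l1-l0)*t),'tip%.0f'%(98*t))
    tr=np.array(tr);print(h,'bad',bad,'xa',xa.round(3));print(tr[[4,12,16,20,23,-1]].round(0).tolist(),np.abs(np.diff(tr[12:],axis=0)).max(0).round(0))
E
python3 plan.py
python3 - <<'E'
from h import *
im=cams.read_camera('wrist')[...,::-1];cv2.imwrite('pics/w3.png',im)
print({k:v.tolist() if hasattr(v,'tolist') else v for k,v in cams.camera_info('wrist').items()})
E
```

```text
0 bad ('tip91', [-67.0, 43.0, 122.0, 113.0, 85.0, -166.0], np.float64(0.0)) xa [ 0.734 -0.32   0.243]
[[-10.0, 28.0, 81.0, -0.0, 71.0, -23.0], [-32.0, 44.0, 50.0, 0.0, 85.0, -32.0], [-39.0, 31.0, 76.0, 22.0, 53.0, -49.0], [-51.0, 25.0, 101.0, 77.0, 41.0, -107.0], [-61.0, 32.0, 115.0, 108.0, 64.0, -148.0], [-69.0, 50.0, 123.0, 112.0, 95.0, -173.0]] [ 3.  7.  7. 16. 11. 18.]
10 bad ('tip98', [-71.0, 49.0, 116.0, 101.0, 95.0, -166.0], np.float64(0.0)) xa [ 0.731 -0.288  0.243]
[[-10.0, 28.0, 81.0, -0.0, 71.0, -23.0], [-30.0, 43.0, 53.0, -0.0, 84.0, -40.0], [-39.0, 30.0, 76.0, 25.0, 57.0, -60.0], [-53.0, 26.0, 98.0, 72.0, 51.0, -109.0], [-63.0, 33.0, 110.0, 96.0, 70.0, -143.0], [-71.0, 49.0, 116.0, 101.0, 95.0, -166.0]] [ 4.  6.  6. 13.  9. 14.]
20 bad None xa [ 0.723 -0.257  0.243]
[[-10.0, 28.0, 81.0, -0.0, 71.0, -23.0], [-28.0, 41.0, 57.0, 0.0, 82.0, -48.0], [-39.0, 30.0, 77.0, 27.0, 61.0, -70.0], [-54.0, 28.0, 95.0, 67.0, 60.0, -112.0], [-64.0, 35.0, 105.0, 86.0, 76.0, -139.0], [-71.0, 50.0, 109.0, 92.0, 98.0, -158.0]] [ 4.  5.  5. 10.  7. 11.]
30 bad None xa [ 0.709 -0.228  0.243]
[
[... 1155 characters left out ...]
 [4. 4. 1. 7. 5. 6.]
70 bad None xa [ 0.612 -0.146  0.243]
[[-10.0, 28.0, 81.0, -0.0, 71.0, -23.0], [-24.0, 29.0, 80.0, 0.0, 71.0, -94.0], [-39.0, 29.0, 79.0, 27.0, 83.0, -115.0], [-52.0, 37.0, 76.0, 46.0, 101.0, -128.0], [-59.0, 47.0, 73.0, 57.0, 115.0, -132.0], [-62.0, 59.0, 69.0, 68.0, 128.0, -132.0]] [4. 4. 2. 7. 5. 6.]
{'fx': 297.3186396354542, 'fy': 297.3186396354542, 'cx': 260.06665798798406, 'cy': 189.77372384316521, 'R': [[0.9734750020091542, 0.22879292127972703, -0.00046865292855185293], [0.2194502504811812, -0.933140221469888, 0.2847646653622544], [0.06471482076793263, -0.27731412918821596, -0.9585973428533783]], 't': [-0.5477381945842041, -0.1708127587514523, 0.3692811605136986]}
```

View pics/w3.png

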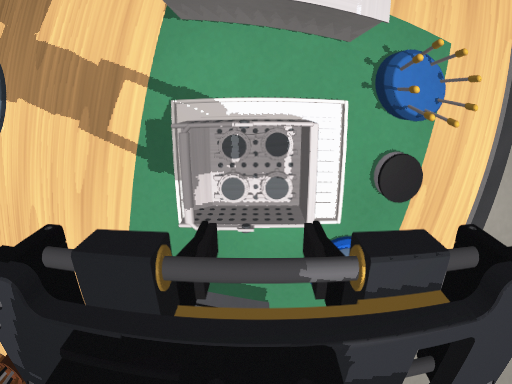

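Wrist view: bail is folded flat over the lip end (bar at x≈190), four cases inside, end wall between x≈308 and 318 (rows 122–222), clear for the grasp.

```bash
python3 - <<'E'
from h import *
i3=cams.camera_info('wrist');s=readout.state()
Rt=lambda r:Ro.from_euler('xyz',r,degrees=True).as_matrix()
T3=Rt(s['tool_rot']);C=T3.T@(-i3['R'].T@i3['t']-s['ee_pos']);RC=i3['R']@T3
T1=Rt([179.9889,.0026,103.1771]);p1=np.array([.5696,-.0059,.139]);R1=RC@T1.T;i1=dict(i3,R=R1,t=-R1@(p1+T1@C))
k=512/448
a=[ray('wrist',(298*k,117*k),i1),ray('wrist',(318,122),i3)];print('corner',tri(a))
a=np.radians(13.2);c=np.array([.569,-.006])
for p in((318,122),(316.5,172),(315,222),(308,124),(306,200),(174,122),(180,224)):
    for z in (.086,):
        P=plane('wrist',p,z,i3);d=P[:2]-c;print(p,P.round(4),np.round([d[0]*np.cos(a)+d[1]*np.sin(a),-d[0]*np.sin(a)+d[1]*np.cos(a)],4))
# wall profile along rows
g=cv2.cvtColor(cv2.imread('pics/w3.png'),6)
for r in(135,155,175,200):print(r,g[r,298:330].tolist())
print(s['ee_pos'],s['tool_rot'])
E
```

```text
corner (array([0.60403395, 0.06434904, 0.12039561]), [np.float64(0.0006938297257101233), np.float64(0.0006938297257101457)])
(318, 122) [0.6112 0.0646 0.086 ] [0.0572 0.0591]
(316.5, 172) [0.6242 0.011  0.086 ] [0.0576 0.004 ]
(315, 222) [ 0.6394 -0.0467  0.086 ] [ 0.0593 -0.0557]
(308, 124) [0.6012 0.0598 0.086 ] [0.0463 0.0567]
(306, 200) [ 0.6215 -0.023   0.086 ] [ 0.0472 -0.0286]
(174, 122) [0.4596 0.0302 0.086 ] [-0.0983  0.0602]
(180, 224) [ 0.4855 -0.0861  0.086 ] [-0.0996 -0.0589]
135 [145, 145, 139, 96, 84, 85, 85, 84, 84, 85, 84, 120, 183, 227, 235, 234, 234, 235, 237, 223, 231, 251, 252, 252, 252, 252, 252, 252, 252, 252, 252, 252]
155 [143, 144, 127, 90, 84, 85, 86, 86, 85, 85, 91, 150, 211, 235, 235, 235, 234, 236, 231, 222, 245, 252, 252, 252, 252, 252, 252, 252, 252, 252, 252, 252]
175 [145, 145, 106, 85, 84, 85, 86, 85, 85, 85, 113, 194, 233, 235, 235, 235, 235, 235, 224, 237, 252, 252, 252, 252, 252, 252, 252, 252, 252, 252, 252, 252]
200 [144, 109, 85, 85, 84, 85, 84, 84, 86, 140, 200, 229, 233, 234, 232, 231, 231, 230, 252, 252, 252, 252, 252, 252, 252, 252, 252, 252, 252, 252, 252, 252]
[ 0.56514085 -0.00668265  0.24055215] [-1.79976312e+02 -2.31570994e-03  1.03243035e+02]
```

Emit:
{"api": "jog_arm", "payload": {"moves": [0,0,0,0.01,0.3,0,0.6,0,0,0,0.01,0.573,0.1,0.6,0,0,0,0.01,0.573,0.5,0.6,0,0,0,0.01,0.573,0.9,0.6,0,0,0,0.01,0.573,0.9,0.6,0,0,0,0.01,0.573,0.9,0.6]}}

```text
t: 15.05
ee_pos: [0.6189, 0.0069, 0.1506]
tool_rot: [-179.8, -0.1, 103.2]
wrist_force: [0.6, -0.2, -0.1]
finger_gap: 0.0522
gripper_force: 0.0
```

```bash
python3 log.py;python3 - <<'E'
from h import *
im=cams.read_camera('wrist');g=cv2.cvtColor(im,7)
s=readout.state()
for r in(100,120,140,160,180):print(r,g[r,296:380:2].tolist())
# predicted image of wall centre line at y offsets
i=cams.camera_info('wrist')
a=np.radians(13.2)
for dx in(.048,.058):
  for y in (.0,.03):
    X=np.array([.569,-.006,.086])+[dx*np.cos(a)-y*np.sin(a),dx*np.sin(a)+y*np.cos(a),0];c=i['R']@X+i['t'];th=np.arctan2(np.hypot(c[0],c[1]),c[2]);print(dx,y,(i['cx']+i['fx']*th*c[0]/np.hypot(c[0],c[1])).round(1),(i['cy']+i['fx']*th*c[1]/np.hypot(c[0],c[1])).round(1))
E
```

```text
[15.05, [-9.6884, 34.7221, 86.6759, -0.0047, 58.774, -22.8488], [0.6189, 0.0069, 0.1506], [-179.84, -0.0631, 103.1628], [0.6355, -0.1791, -0.1217], 0.0522, 0.0]
100 [253, 253, 253, 253, 253, 253, 253, 253, 253, 253, 253, 252, 241, 253, 217, 121, 121, 122, 121, 121, 122, 123, 123, 123, 123, 120, 120, 123, 123, 123, 123, 123, 123, 123, 118, 75, 60, 39, 40, 39, 39, 42]
120 [253, 253, 253, 253, 253, 253, 253, 253, 253, 253, 189, 115, 249, 253, 159, 123, 123, 122, 119, 122, 122, 122, 121, 122, 123, 124, 124, 124, 122, 123, 122, 123, 123, 123, 124, 124, 124, 124, 124, 124, 123, 124]
140 [193, 193, 193, 193, 193, 193, 253, 253, 253, 246, 169, 137, 252, 252, 124, 123, 122, 123, 122, 122, 123, 124, 124, 123, 122, 121, 122, 123, 123, 122, 121, 121, 122, 122, 121, 121, 121, 123, 124, 123, 123, 122]
160 [191, 193, 192, 192, 192, 253, 253, 253, 253, 191, 127, 223, 253, 216, 122, 122, 121, 124, 124, 123, 121, 122, 121, 122, 121, 121, 121, 121, 121, 122, 121, 121, 121, 122, 121, 120, 122, 122, 122, 121, 121, 121]
180 [192, 192, 192, 192, 192, 244, 253, 253, 253, 190, 133, 252, 252, 122, 121, 121, 121, 122, 120, 120, 120, 121, 121, 121, 120, 120, 120, 120, 121, 119, 118, 112, 72, 72, 73, 107, 109, 109, 77, 18, 35, 52]
0.048 0.0 254.8 201.8
0.048 0.03 254.6 165.4
0.058 0.0 267.1 201.7
0.058 0.03 267.3 165.4
```

```bash
python3 - <<'E'
from h import *
im=cams.read_camera('wrist');g=cv2.cvtColor(im,7)
for r in(130,150,165,180,195):print(r,g[r,236:284:1].tolist())
E
```

```text
130 [133, 133, 134, 133, 133, 134, 136, 136, 136, 152, 194, 196, 197, 197, 199, 199, 199, 183, 165, 201, 202, 202, 202, 202, 202, 202, 195, 161, 124, 122, 116, 116, 122, 115, 137, 178, 193, 193, 193, 193, 208, 217, 201, 193, 193, 193, 193, 192]
150 [64, 66, 65, 73, 109, 146, 143, 137, 141, 155, 151, 128, 148, 148, 149, 149, 149, 148, 149, 148, 148, 149, 137, 123, 136, 144, 148, 147, 147, 148, 148, 148, 148, 145, 138, 145, 172, 184, 185, 184, 184, 184, 184, 184, 184, 184, 184, 184]
165 [65, 66, 66, 64, 120, 203, 232, 234, 234, 227, 199, 187, 170, 134, 135, 138, 139, 134, 126, 139, 149, 150, 136, 147, 186, 177, 149, 149, 148, 148, 149, 149, 149, 146, 138, 148, 177, 192, 191, 191, 192, 191, 192, 192, 192, 191, 192, 191]
180 [144, 144, 145, 190, 231, 232, 231, 231, 221, 175, 142, 128, 107, 131, 146, 145, 146, 146, 146, 147, 146, 146, 139, 154, 165, 145, 150, 150, 151, 150, 149, 149, 150, 147, 137, 146, 176, 192, 192, 191, 192, 191, 192, 191, 191, 192, 192, 192]
195 [133, 113, 102, 101, 105, 114, 119, 116, 111, 99, 94, 94, 96, 106, 116, 116, 120, 129, 142, 147, 147, 147, 139, 127, 132, 143, 150, 150, 152, 150, 150, 150, 151, 147, 136, 160, 191, 191, 191, 201, 228, 246, 249, 249, 238, 214, 212, 213]
```

Emit:
{"api": "jog_arm", "payload": {"moves": [0,0,0,0,0.03,0.2,0.6,0,0,0,0,0.03,0.45,0.6,0,0,0,0,0.03,0.7,0.6,0,0,0,0,0.03,0.9,0.6,0,0,0,0,0.03,0.95,0.6,0,0,0,0,0.03,0.95,0.6]}}

```text
t: 15.75
ee_pos: [0.6239, 0.0075, 0.0571]
tool_rot: [179.9, 0.0, 103.2]
wrist_force: [-0.7, 0.3, 0.3]
finger_gap: 0.0522
gripper_force: 0.0
```

```bash
python3 log.py
```

```text
[15.75, [-9.5547, 42.436, 89.2303, 0.0006, 48.2391, -22.7305], [0.6239, 0.0075, 0.0571], [179.9126, 0.0361, 103.1754], [-0.6607, 0.3184, 0.2922], 0.0522, 0.0]
```

Emit:
{"api": "jog_arm", "payload": {"moves": [0,0,0,0,0,0,0.3,0,0,0,0,0,0,0.2,0,0,0,0,0,0,0,0,0,0,0,0,0,0,0,0,0,0,0,0,0,0,0,0,0,0,0,0,0,0,0,0,0,0,0,0,0,0,0,0,0,0]}}

```text
t: 16.55
ee_pos: [0.6238, 0.0077, 0.056]
tool_rot: [179.9, 0.0, 103.2]
wrist_force: [2.1, -0.3, 0.8]
finger_gap: 0.0099
gripper_force: 30.0
```

```bash
python3 log.py
```

```text
[16.55, [-9.5445, 42.5254, 89.2559, 0.0066, 48.1496, -22.7357], [0.6238, 0.0077, 0.056], [179.9344, 0.0221, 103.1867], [2.1268, -0.2943, 0.8077], 0.0099, 29.9983]
```

Emit:
{"api": "jog_arm", "payload": {"moves": [0,0,0,0,0,-0.04,0,0,0,0,0,0,-0.15,0,0,0,0,0,0,-0.35,0,0,0,0,0,0,-0.6,0,0,0,0,0,0,-0.85,0,0,0,0,0,0,-1,0]}}

```text
t: 17.15
ee_pos: [0.6235, 0.0077, 0.1582]
tool_rot: [179.9, 0.0, 103.2]
wrist_force: [0.3, -0.1, -4.6]
finger_gap: 0.01
gripper_force: 30.1
```

Emit:
{"api": "jog_arm", "payload": {"moves": [0,0,0,0,0,-0.25,0,0,0,0,0,0,-0.5,0,0,0,0,0,0,-0.75,0,0,0,0,0,0,-0.9,0,0,0,0,0,0,-1,0,0,0,0,0,0,-1,0]}}

```text
t: 17.75
ee_pos: [0.6235, 0.0077, 0.2575]
tool_rot: [179.9, 0.0, 103.2]
wrist_force: [0.3, -0.6, -4.3]
finger_gap: 0.0103
gripper_force: 30.1
```

Emit:
{"api": "jog_arm", "payload": {"moves": [0,0,0,-0.1,0,0,0,0,0,0,-0.3,0.02,0,0,0,0,0,-0.5,0.04,0,0,0,0,0,-0.73,0.058,0,0]}}

```text
t: 18.15
ee_pos: [0.6459, -0.0643, 0.2549]
tool_rot: [-179.9, -0.0, 103.1]
wrist_force: [0.0, 0.8, -4.0]
finger_gap: 0.0099
gripper_force: 30.0
```

Emit:
{"api": "jog_arm", "payload": {"moves": [0,0,0,-0.25,0.02,0,0,0,0,0,-0.5,0.04,0,0,0,0,0,-0.73,0.058,0,0]}}

```text
t: 18.45
ee_pos: [0.6681, -0.1354, 0.2547]
tool_rot: [-179.9, -0.0, 103.1]
wrist_force: [-0.6, 0.3, -4.0]
finger_gap: 0.0099
gripper_force: 30.0
```

Emit:
{"api": "jog_arm", "payload": {"moves": [0,0,-0.025,-0.2,0.01,0,0,0,0,-0.05,-0.4,0.03,0,0,0,0,-0.075,-0.55,0.04,0,0,0,0,-0.1,-0.65,0.05,0,0,0,0,-0.125,-0.7,0.058,0,0,0,0,-0.149,-0.73,0.058,0,0,0,0,-0.149,-0.73,0.058,0,0,0,0,-0.149,-0.73,0.058,0,0]}}

```text
t: 19.25
ee_pos: [0.6896, -0.2029, 0.2548]
tool_rot: [-180.0, -0.1, 129.8]
wrist_force: [-0.3, -0.7, -4.0]
finger_gap: 0.0097
gripper_force: 30.0
```

```bash
python3 log.py; cat > tip.py <<'E'
from ik import *
D=np.array([.549,-.320]);h=40;hv=np.array([np.cos(np.radians(h)),np.sin(np.radians(h))])
x,R=np.array(json.loads(open('log.txt').readlines()[-1])[2]),tool(40,0)
s=json.loads(open('log.txt').readlines()[-1]);R=Ro.from_euler('xyz',s[3],degrees=True).as_matrix()
tcp=lambda phi,lip:(lip+tool(h,phi)[:,1]*.155-tool(h,phi)[:,2]*.013,tool(h,phi))
q=np.array(s[1])
print('lip now',x-R[:,1]*.155+R[:,2]*.013-np.r_[D,0])
for phi,z in ((14,.215),(28,.205),(42,.195),(56,.18),(70,.165),(84,.15),(98,.14)):
    y,B=tcp(phi,np.r_[D+.03*hv,z]);q,e=ik(y,B,q)
    print(phi,'shift',(R.T@(y-x)*10).round(3),'turn',(Ro.from_matrix(R.T@B).as_rotvec()/np.pi).round(3),'q',q.round(0),round(e,4),'tcp',y.round(3))
    if phi in(42,84): x,R=y,B;print('--new call')
E
python3 tip.py
```

```text
[19.25, [-25.279, 36.3465, 64.7854, 0.01, 78.976, -65.0994], [0.6896, -0.2029, 0.2548], [-179.9635, -0.102, 129.8184], [-0.2972, -0.6729, -3.9501], 0.0097, 30.0384]
lip now [0.02152688 0.01785712 0.24189877]
14 shift [ 0.007 -0.057 -0.103] turn [-0.078 -0.    -0.001] q [-31.  33.  72.  14.  72. -75.] 0.0 tcp [ 0.685 -0.206  0.265]
28 shift [ 0.007 -0.222 -0.344] turn [-0.156 -0.    -0.001] q [-39.  30.  78.  29.  69. -88.] 0.0 tcp [ 0.672 -0.217  0.289]
42 shift [ 0.006 -0.465 -0.535] turn [-0.234 -0.    -0.001] q [ -47.   29.   83.   45.   72. -103.] 0.0 tcp [ 0.654 -0.232  0.308]
--new call
56 shift [-0.    -0.178 -0.26 ] turn [-0.078 -0.    -0.   ] q [ -54.   31.   88.   58.   77. -117.] 0.0 tcp [ 0.63  -0.252  0.316]
70 shift [ 0.    -0.443 -0.49 ] turn [-0.156  0.    -0.   ] q [ -61.   36.   91.   68.   86. -129.] 0.0 tcp [ 0.603 -0.274  0.315]
84 shift [ 0.    -0.786 -0.669] turn [-0.233 -0.     0.   ] q [ -66.   43.   93.   74.   96. -138.] 0.0 tcp [ 0.574 -0.299  0.306]
--new call
98 shift [-0.    -0.177 -0.361] turn [-0.078  0.     0.   ] q [ -69.   52.   93.   79.  108. -145.] 0.0 tcp [ 0.546 -0.323  0.292]
```

Emit:
{"api": "jog_arm", "payload": {"moves": [-0.039,0,0,0.003,-0.02,-0.04,0,-0.078,0,0,0.007,-0.057,-0.103,0,-0.117,0,0,0.007,-0.13,-0.22,0,-0.156,0,0,0.007,-0.222,-0.344,0,-0.195,0,0,0.007,-0.34,-0.445,0,-0.234,0,0,0.006,-0.465,-0.535,0,-0.234,0,0,0.006,-0.465,-0.535,0,-0.234,0,0,0.006,-0.465,-0.535,0]}}

```text
t: 20.05
ee_pos: [0.6532, -0.2322, 0.3087]
tool_rot: [138.0, -0.1, 129.9]
wrist_force: [-0.8, -0.6, -3.8]
finger_gap: 0.01
gripper_force: 30.0
```

```bash
python3 log.py
```

```text
[20.05, [-46.5878, 28.9923, 83.035, 44.7167, 71.5783, -102.6397], [0.6532, -0.2322, 0.3087], [138.0294, -0.0783, 129.8883], [-0.7999, -0.5576, -3.77], 0.01, 30.0137]
```

Emit:
{"api": "jog_arm", "payload": {"moves": [-0.039,0,0,0,-0.08,-0.14,0,-0.078,0,0,0,-0.178,-0.26,0,-0.117,0,0,0,-0.3,-0.38,0,-0.156,0,0,0,-0.443,-0.49,0,-0.195,0,0,0,-0.61,-0.585,0,-0.233,0,0,0,-0.786,-0.669,0,-0.233,0,0,0,-0.786,-0.669,0,-0.233,0,0,0,-0.786,-0.669,0,-0.233,0,0,0,-0.786,-0.669,0,-0.233,0,0,0,-0.786,-0.669,0]}}

```text
t: 21.05
ee_pos: [0.5761, -0.296, 0.3081]
tool_rot: [96.1, 0.2, 130.2]
wrist_force: [-0.3, -0.3, -1.9]
finger_gap: 0.01
gripper_force: 30.0
```

Emit:
{"api": "jog_arm", "payload": {"moves": [-0.039,0,0,0,-0.08,-0.18,0,-0.078,0,0,0,-0.177,-0.361,0,-0.078,0,0,0,-0.177,-0.361,0,-0.078,0,0,0,-0.177,-0.361,0,-0.078,0,0,0,-0.177,-0.361,0,-0.078,0,0,0,-0.177,-0.361,0,-0.078,0,0,0,-0.177,-0.361,0]}}

```text
t: 21.75
ee_pos: [0.5465, -0.3209, 0.2943]
tool_rot: [82.0, 0.2, 130.1]
wrist_force: [-0.1, 0.1, -2.2]
finger_gap: 0.0096
gripper_force: 30.0
```

```bash
python3 log.py; python3 -c "
from h import *
for n in('scene','top'):cv2.imwrite(f'pics/d_{n}.png',cams.read_camera(n)[...,::-1])"
```

```text
[21.75, [-69.1575, 51.8034, 93.0861, 78.693, 107.5594, -145.4801], [0.5465, -0.3209, 0.2943], [81.9934, 0.1965, 130.0625], [-0.1372, 0.0524, -2.2479], 0.0096, 30.0008]
```

```bash
cat > back.py <<'E'
from ik import *
D=np.array([.549,-.320]);h=40;hv=np.array([np.cos(np.radians(h)),np.sin(np.radians(h))])
s=json.loads(open('log.txt').readlines()[-1]);x=np.array(s[2]);R=Ro.from_euler('xyz',s[3],degrees=True).as_matrix()
x,R=np.array([.546,-.3222,.293]),tool(40,98)
tcp=lambda phi,lip:(lip+tool(h,phi)[:,1]*.155-tool(h,phi)[:,2]*.013,tool(h,phi))
q=np.array(s[1])
for phi,z in ((84,.155),(70,.175),(56,.195),(42,.215),(28,.23),(14,.238),(0,.242)):
    y,B=tcp(phi,np.r_[D+.03*hv,z]);q,e=ik(y,B,q)
    print(phi,'shift',(R.T@(y-x)*10).round(3),'turn',(Ro.from_matrix(R.T@B).as_rotvec()/np.pi).round(3),round(e,4),'tcp',y.round(3))
    if phi in(56,28): x,R=y,B;print('--new call')
E
python3 back.py
python3 - <<'E'
from h import *
a=cv2.imread('pics/scene0.png').astype(int);b=cv2.imread('pics/d_scene.png').astype(int)
m=(np.abs(a-b).sum(2)>60).astype(np.uint8)
print(cv2.connectedComponentsWithStats(m)[2][1:][:, :].tolist()[:20])
E
```

```text
84 shift [-0.002  0.122  0.391] turn [ 0.078 -0.    -0.   ] 0.0 tcp [ 0.574 -0.299  0.311]
70 shift [-0.002  0.214  0.783] turn [0.156 0.    0.   ] 0.0 tcp [ 0.603 -0.274  0.325]
56 shift [-0.002  0.221  1.138] turn [ 0.233 -0.    -0.   ] 0.0 tcp [ 0.63  -0.252  0.331]
--new call
42 shift [0.    0.151 0.267] turn [0.078 0.    0.   ] 0.0 tcp [ 0.654 -0.232  0.328]
28 shift [0.    0.17  0.547] turn [0.156 0.    0.   ] 0.0 tcp [ 0.672 -0.217  0.314]
--new call
14 shift [-0.     0.023  0.308] turn [ 0.078 -0.     0.   ] 0.0 tcp [ 0.685 -0.206  0.288]
0 shift [-0.    -0.064  0.637] turn [0.156 0.    0.   ] 0.0 tcp [ 0.691 -0.201  0.255]
[[0, 0, 235, 258, 22005], [144, 0, 2, 1, 2], [148, 0, 60, 74, 1426], [161, 0, 21, 9, 76], [180, 0, 2, 1, 2], [186, 1, 3, 3, 3], [174, 0, 81, 44, 1046], [1, 5, 1, 1, 1], [185, 5, 1, 1, 1], [182, 7, 1, 2, 2], [178, 8, 1, 1, 1], [190, 8, 1, 1, 1], [188, 10, 2, 2, 2], [191, 11, 2, 1, 2], [194, 11, 1, 1, 1], [196, 10, 1, 1, 1], [172, 12, 1, 1, 1], [191, 13, 1, 1, 1], [194, 12, 6, 4, 8], [176, 14, 1, 1, 1]]
```

Emit:
{"api": "jog_arm", "payload": {"moves": [0.039,0,0,0,0.06,0.195,0,0.078,0,0,0,0.122,0.391,0,0.117,0,0,0,0.168,0.587,0,0.156,0,0,0,0.214,0.783,0]}}

```text
t: 22.25
ee_pos: [0.6031, -0.2734, 0.3253]
tool_rot: [110.3, -0.0, 129.9]
wrist_force: [-0.0, -0.4, -2.7]
finger_gap: 0.01
gripper_force: 30.0
```

Emit:
{"api": "jog_arm", "payload": {"moves": [0.039,0,0,0,0.086,0.155,0,0.078,0,0,0,0.173,0.31,0]}}

```text
t: 22.45
ee_pos: [0.6297, -0.2504, 0.3315]
tool_rot: [124.3, 0.0, 130.0]
wrist_force: [-0.2, -0.4, -2.2]
finger_gap: 0.01
gripper_force: 30.0
```

Emit:
{"api": "jog_arm", "payload": {"moves": [0.039,0,0,0,0.075,0.13,0,0.078,0,0,0,0.151,0.267,0,0.117,0,0,0,0.16,0.41,0,0.156,0,0,0,0.17,0.547,0]}}

```text
t: 22.85
ee_pos: [0.6715, -0.2146, 0.3149]
tool_rot: [152.3, -0.0, 130.0]
wrist_force: [-0.3, 0.1, -1.7]
finger_gap: 0.0102
gripper_force: 30.0
```

Emit:
{"api": "jog_arm", "payload": {"moves": [0.039,0,0,0,0.01,0.15,0,0.078,0,0,0,0.023,0.308,0,0.117,0,0,0,-0.02,0.47,0,0.156,0,0,0,-0.064,0.637,0,0.156,0,0,0,-0.064,0.637,0,0.156,0,0,0,-0.064,0.637,0]}}

```text
t: 23.45
ee_pos: [0.6899, -0.1987, 0.2537]
tool_rot: [-179.9, -0.2, 130.1]
wrist_force: [0.4, -0.0, -1.7]
finger_gap: 0.0097
gripper_force: 30.0
```

```bash
python3 log.py
```

```text
[23.45, [-24.9446, 36.3878, 64.8787, -0.0439, 78.9753, -65.0257], [0.6899, -0.1987, 0.2537], [-179.8589, -0.201, 130.0894], [0.4038, -0.0011, -1.727], 0.0097, 30.0129]
```

Emit:
{"api": "jog_arm", "payload": {"moves": [0,0,0,0.2,0.1,0,0,0,0,0,0.45,0.23,0,0,0,0,0,0.7,0.36,0,0,0,0,0,0.958,0.49,0,0]}}

```text
t: 23.85
ee_pos: [0.6653, -0.0963, 0.2559]
tool_rot: [-180.0, 0.0, 129.8]
wrist_force: [0.0, 0.3, -2.4]
finger_gap: 0.01
gripper_force: 30.0
```

Emit:
{"api": "jog_arm", "payload": {"moves": [0,0,0.03,0.25,0.13,0,0,0,0,0.06,0.5,0.26,0,0,0,0,0.09,0.7,0.36,0,0,0,0,0.12,0.85,0.43,0,0,0,0,0.149,0.958,0.49,0,0,0,0,0.149,0.958,0.49,0,0,0,0,0.149,0.958,0.49,0,0]}}

```text
t: 24.55
ee_pos: [0.6424, 0.008, 0.2554]
tool_rot: [-179.9, 0.1, 103.2]
wrist_force: [0.6, -0.7, -1.7]
finger_gap: 0.0096
gripper_force: 30.0
```

```bash
python3 log.py; python3 - <<'E'
from h import *
t0=cv2.imread('pics/top0.png').astype(int);s0=cv2.imread('pics/scene0.png').astype(int)
for n,a in(('top',t0),('scene',s0)):
    b=cams.read_camera(n)[...,::-1];cv2.imwrite(f'pics/e_{n}.png',b);m=(np.abs(a-b.astype(int)).sum(2)>50).astype(np.uint8)
    x0,x1,y0,y1=(340,450,150,258) if n=='top' else (70,180,170,290)
    m=cv2.morphologyEx(m[y0:y1,x0:x1].copy(),cv2.MORPH_CLOSE,np.ones((3,3),np.uint8))
    _,_,st,_=cv2.connectedComponentsWithStats(m)
    for c in st[1:]:
        if c[4]>15:
            p=(c[0]+c[2]/2+x0,c[1]+c[3]/2+y0);print(n,(c+[x0,y0,0,0,0]).tolist(),(plane(n,p,.037)[:2]-[.549,-.32]).round(3))
    # ascii mask
    for r in m[::4,::2]:print(''.join('#' if v else '.' for v in r))
E
```

```text
[24.55, [-9.1767, 29.7518, 77.2742, -0.1383, 72.9841, -22.3465], [0.6424, 0.008, 0.2554], [-179.9404, 0.1185, 103.2103], [0.5746, -0.7222, -1.6745], 0.0096, 30.0118]
top [369, 150, 13, 13, 63] [0.127 0.016]
top [383, 150, 39, 10, 176] [ 0.132 -0.055]
top [421, 153, 9, 7, 31] [ 0.13  -0.115]
top [434, 156, 11, 16, 48] [ 0.111 -0.152]
top [443, 171, 4, 12, 22] [ 0.077 -0.167]
top [436, 175, 7, 16, 42] [ 0.061 -0.152]
top [388, 199, 7, 7, 31] [ 0.007 -0.028]
top [402, 199, 14, 20, 116] [-0.009 -0.073]
top [438, 199, 7, 10, 24] [ 0.006 -0.158]
top [399, 203, 6, 9, 26] [-0.005 -0.055]
top [357, 207, 11, 8, 27] [-0.017  0.048]
top [369, 206, 36, 30, 504] [-0.042 -0.016]
top [431, 221, 19, 26, 131] [-0.072 -0.156]
top [345, 229, 7, 7, 22] [-0.074  0.083]
top [403, 236, 7, 6, 21] [-0.087 -0.068]
top [348, 241, 4, 9, 16] [-0.108  0.079]
top [390, 245, 24, 6, 52] [-0.111 -0.056]
top [434, 249, 12, 9, 34] [-0.123 -0.155]
top [418, 251, 16, 7, 48] [-0.126 -0.119]
...#..#..##...##..#......###.....#..#####....###..#....
........#....#...####......##.#.#..####....#....#...#..
....#...#..##....###..
[... 2444 characters left out ...]
...#........................
.................###...###....###..................#...
...................####..######........#...............
......................#####............................
.......................................................
.......................................................
.......................................................
.......................................................
.......................................................
.......................................................
.......................................................
.......................................................
.......................................................
```

Emit:
{"api": "jog_arm", "payload": {"moves": [0,0,0,0,0,0.2,0,0,0,0,0,0,0.5,0,0,0,0,0,0,0.8,0,0,0,0,0,0,1,0]}}

```text
t: 25.05
ee_pos: [0.6414, 0.0081, 0.1522]
tool_rot: [-179.7, 0.0, 103.1]
wrist_force: [-1.2, -0.4, -1.7]
finger_gap: 0.0097
gripper_force: 30.0
```

Emit:
{"api": "jog_arm", "payload": {"moves": [0,0,0,0,0,0.3,0,0,0,0,0,0,0.6,0,0,0,0,0,0,0.8,0,0,0,0,0,0,0.9,0,0,0,0,0,0,0.95,0,0,0,0,0,0,0.95,0,0,0,0,0,0,0.95,0]}}

```text
t: 25.75
ee_pos: [0.643, 0.0087, 0.0604]
tool_rot: [-180.0, 0.1, 103.2]
wrist_force: [0.2, 0.1, -2.4]
finger_gap: 0.0097
gripper_force: 30.0
```

Emit:
{"api": "jog_arm", "payload": {"moves": [0,0,0,0,0,0.015,0,0,0,0,0,0,0.025,0,0,0,0,0,0,0.025,0,0,0,0,0,0,0.025,0]}}

```text
t: 26.15
ee_pos: [0.6421, 0.0091, 0.057]
tool_rot: [-179.9, 0.1, 103.2]
wrist_force: [0.7, 0.6, -2.8]
finger_gap: 0.01
gripper_force: 30.0
```

```bash
python3 log.py
```

```text
[26.15, [-9.0764, 43.5154, 86.2269, -0.1756, 50.3553, -22.1547], [0.6421, 0.0091, 0.057], [-179.8586, 0.0882, 103.1906], [0.6871, 0.5535, -2.7878], 0.01, 30.0121]
```

Not yet touching; a little lower, then release.

Emit:
{"api": "jog_arm", "payload": {"moves": [0,0,0,0,0,0.01,0,0,0,0,0,0,0.02,0,0,0,0,0,0,0.02,0]}}

```text
t: 26.45
ee_pos: [0.6423, 0.009, 0.0559]
tool_rot: [-179.9, 0.1, 103.2]
wrist_force: [-1.4, 0.7, 3.5]
finger_gap: 0.01
gripper_force: 30.0
```

```bash
python3 log.py
```

```text
[26.45, [-9.0806, 43.6094, 86.2299, -0.1758, 50.2384, -22.1522], [0.6423, 0.009, 0.0559], [-179.8771, 0.0957, 103.1843], [-1.3837, 0.687, 3.4767], 0.01, 29.9987]
```

Emit:
{"api": "jog_arm", "payload": {"moves": [0,0,0,0,0,0,0.6,0,0,0,0,0,0,0.6,0,0,0,0,0,0,0.6,0,0,0,0,0,0,0.6,0,0,0,0,0,0,0.6,0,0,0,0,0,0,0.6,0,0,0,0,0,-0.15,0.6,0,0,0,0,0,-0.4,0.6,0,0,0,0,0,-0.7,0.6,0,0,0,0,0,-1,0.6]}}

```text
t: 27.45
ee_pos: [0.6422, 0.0092, 0.1566]
tool_rot: [-179.9, 0.1, 103.2]
wrist_force: [0.8, -0.4, 0.4]
finger_gap: 0.0522
gripper_force: 0.0
```

Emit:
{"api": "jog_arm", "payload": {"moves": [0,0,0,0,0,-0.5,0.6,0,0,0,0,0,-1,0.6,0,0,0,0,0,-1,0.6,0,0,0,0,0,-1,0.6]}}

```text
t: 27.85
ee_pos: [0.6433, 0.0094, 0.2578]
tool_rot: [179.9, 0.2, 103.2]
wrist_force: [-0.7, 1.2, -0.4]
finger_gap: 0.0522
gripper_force: 0.0
```

```bash
python3 log.py; python3 - <<'E'
from h import *
b=cams.read_camera('wrist');cv2.imwrite('pics/f_w.png',b[...,::-1]);g=cv2.cvtColor(b,7)
i=cams.camera_info('wrist')
def pj(X):
    c=i['R']@X+i['t'];r=np.hypot(c[0],c[1]);th=np.arctan2(r,c[2]);return i['cx']+i['fx']*th*c[0]/r,i['cy']+i['fx']*th*c[1]/r
a=np.radians(13.2)
W=lambda x,y,z:np.array([.569+x*np.cos(a)-y*np.sin(a),-.006+x*np.sin(a)+y*np.cos(a),z])
for x,z in((.08,.086),(.07,.086),(-.08,.086),(.117,.018),(-.117,.018)):print(x,z,np.round(pj(W(x,.03,z)),1))
r=int(pj(W(.07,.03,.086))[1]);u0=int(pj(W(.08,.03,.086))[0])
for rr in(r-15,r,r+10):print(rr,u0-25,g[rr,u0-25:u0+40].tolist())
u1=int(pj(W(-.08,.05,.086))[0])
for rr in(r-15,r):print(rr,u1-30,g[rr,u1-30:u1+25].tolist())
E
```

```text
[27.85, [-9.0352, 29.6202, 77.1187, -0.1426, 73.0815, -22.1806], [0.6433, 0.0094, 0.2578], [179.8854, 0.1942, 103.1865], [-0.6766, 1.2085, -0.4069], 0.0522, 0.0]
0.08 0.086 [265.8 144.4]
0.07 0.086 [256.9 144.4]
-0.08 0.086 [131.8 147.3]
0.117 0.018 [292.4 137.7]
-0.117 0.018 [128. 141.]
129 240 [141, 141, 139, 117, 60, 61, 61, 74, 117, 142, 143, 144, 144, 144, 136, 124, 137, 140, 140, 139, 140, 139, 132, 155, 182, 182, 181, 182, 182, 182, 182, 182, 182, 182, 181, 182, 182, 182, 182, 182, 245, 251, 251, 209, 152, 215, 249, 251, 223, 127, 118, 117, 117, 117, 117, 115, 115, 117, 117, 117, 118, 117, 117, 118, 117]
144 240 [139, 139, 140, 139, 140, 140, 139, 140, 140, 140, 141, 141, 141, 140, 132, 123, 136, 140, 141, 141, 140, 140, 132, 154, 182, 182, 181, 182, 182, 182, 183, 182, 182, 183, 183, 182, 182, 182, 183, 240, 251, 251, 251, 224, 143, 221, 249, 251, 194, 122, 117, 116, 116, 117, 116, 116, 119, 117, 117, 116, 117, 116, 116, 116, 115]
154 240 [141, 141, 140, 136, 121, 109, 106, 122, 135, 142, 142, 142, 142, 142, 132, 123, 135, 141, 142, 141, 141, 141, 132, 152, 182, 181, 181, 181, 181, 181, 181, 181, 181, 180, 181, 181, 181, 181, 181, 237, 251, 251, 229, 181, 154, 230, 250, 250, 194, 109, 115, 115, 117, 117, 118, 118, 116, 116, 115, 115, 115, 116, 116, 116, 115]
129 100 [69, 69, 69, 68, 68, 68, 80, 109, 110, 110, 110, 109, 109, 110, 110, 111, 111, 112, 112, 112, 112, 113, 111, 111, 111, 175, 250, 245, 164, 172, 174, 194, 204, 204, 205, 195, 183, 188, 196, 168, 128, 134, 127, 113, 104, 115, 120, 119, 121, 124, 125, 122, 122, 124, 125]
144 100 [110, 108, 107, 109, 110, 110, 110, 111, 111, 111, 110, 111, 110, 111, 111, 83, 85, 88, 69, 69, 68, 68, 68, 67, 69, 70, 125, 181, 172, 110, 107, 114, 163, 180, 162, 126, 134, 136, 137, 137, 135, 125, 116, 101, 101, 115, 124, 126, 123, 124, 128, 125, 122, 121, 122]
```

```bash
python3 -c "
from workcell import ticket
print(ticket.job_done())"
```

```text
the job is handed in; nothing more can be done
None
```

The job is handed in. All four cases went into the dryer's hopper and the empty basket stands released in the draining tray about 3 mm from centre, by my measurements; the hand-in returned no verdict.

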